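# Stand a fallen bottle back in its gap on a reagent shelf

### The job

First put the dropper bottle that stands in the way, in front of the gap in the bottle row, back up on top of the shelf, upright in its place between the other two dropper bottles. Then right the fallen bottle in its gap: lean its cap against the back board under the shelf top and push it towards the board until it stands on the bench, and slide it back close to the board, in line with its neighbours. Do not knock or shift the other things.

Things in the scene. Friction and masses are not known exactly. Their poses are not given: they have to be found in the camera images.
- shelf: Fixed plywood shelf on the bench (z = 0). Origin: front face of its upright back board, bench level, mid-length. x points away from the robot into the board (face at x = 0, open side x < 0), y along it, z up. Board 500 mm long, 275 high; end panels 16 mm thick, 94 deep. A deck joins them overhead: underside 224 mm up, reaching 92 mm out. Row bottles stand on the bench below it.
- deck (a point): Middle of the deck's upper face, 240 mm above the bench, 46 mm out from the back board; axes as the shelf's. A wire rail runs along the deck's front edge, 83 to 89 mm out from the board, its top 18.5 mm above the deck. Fixed on the deck: a roll of tape at the left end (y 130 to 226 mm from here) and a small lidded glass at the right end (y -176 to -214).
- bottle_mid (a point): The fallen bottle, white plastic, 126 mm long, lying on the bench, cap roughly towards the shelf. Body 59 mm in diameter up to 81 mm from the foot, then a shoulder tapering to a cap 26 mm in diameter. Centre of mass about 52 mm from the foot, 0.2 to 0.4 kg. Tipped less than about 22 degrees it stands up by itself. Point on its axis, 63 mm from either end; z axis from foot to cap.
- row_a_mid (a point): Standing bottle of the row under the deck, next to the gap: 76 mm in diameter, 162 mm high; point half-way up on its axis. Leave alone.
- row_b_mid (a point): Standing bottle of the row, next to the gap: 68 mm in diameter, 144 mm high; point half-way up on its axis. It may be on either side of the gap: row_a stands on the other side. The gap's middle is midway between row_a and row_b. Leave alone.
- row_big_mid (a point): Largest standing bottle of the row, at its left (+y) end, not next to the gap: 84 mm in diameter, 180 mm high; point half-way up on its axis. Leave alone.
- dropper_mid (a point): The dropper bottle standing upright on the bench in front of the gap: round glass body 37 mm in diameter up to 50 mm, then tapering, with a narrow bulb; 109 mm high, about 0.09 kg; point half-way up (54.5 mm) on its axis.
- dropper_l_mid (a point): Dropper bottle of the same size standing on top of the shelf's deck, left (+y) of the free place; point half-way up. Leave alone.
- dropper_r_mid (a point): Dropper bottle of the same size standing on the deck, right (-y) of the free place; the free place is midway between these two, which stand 150 mm apart. Point half-way up. Leave alone.
- beaker: Glass beaker standing on the bench, 106 mm across with its lip, 118 mm high; origin under its centre. Leave alone.
- weigh_bottle: Small lidded glass on the bench, 37 mm in diameter, 71 mm high; origin under its centre. Leave alone.
- dish: Flat glass dish with lid on the bench, 64 mm in diameter, 17 mm high; origin under its centre. Leave alone.
- stopper: Rubber stopper on the bench, 29 mm in diameter, 22 mm high; origin under its centre. Leave alone.
- crucible: Porcelain crucible with lid on the bench by the shelf's right end, 45 mm in diameter, 43 mm high; origin under its centre. Leave alone.
There are look-alikes about, which are no part of the job. Leave any blue, purple or turquoise look-alike of the part that bears dropper_mid alone.

How it is judged (in metres and radians):
On the way, in this order (a step that is already met when the one before it is completed fails the run):
1. the dropper bottle stands upright on top of the shelf between the other two (angle between dropper_mid's own z axis and vertical below 0.1 rad and height (world z) of dropper_mid between 0.286 and 0.303 m and horizontal distance between dropper_mid and dropper_l_mid below 0.115 m and horizontal distance between dropper_mid and dropper_r_mid below 0.115 m and contact force between the fingers and dropper below 0.1 N), for 0.2 s.
2. the fallen bottle leans (20 to 60 degrees from upright) with its top end pressing on the shelf's back board (angle between bottle_mid's own z axis and vertical between 0.35 and 1.05 rad and contact force between bottle and shelf above 0.4 N), for 0.1 s.
At the end, for the whole second after the job is handed in: Dropper bottle upright on the deck, within 115 mm (axes) of both others; fallen bottle upright (6 degrees) on the bench in the gap, within 140 mm (axes) of both neighbours, its axis at most 48 mm from the back board; both at rest (angle between each of dropper_mid, bottle_mid's own z axis and vertical below 0.1 rad and height (world z) of dropper_mid between 0.286 and 0.303 m and horizontal distance between dropper_mid and dropper_l_mid below 0.115 m and horizontal distance between dropper_mid and dropper_r_mid below 0.115 m and height (world z) of bottle_mid between 0.055 and 0.071 m and x of bottle_mid in the frame of shelf above -0.048 m and horizontal distance between bottle_mid and row_a_mid below 0.14 m and horizontal distance between bottle_mid and row_b_mid below 0.14 m and linear speed of each of bottle, dropper below 0.02 m/s); the robot touches nothing.
It fails at once if a bottle of the row is shifted by more than 20 mm or tipped (distance of any of row_a_mid, row_b_mid, row_big_mid from where it was at the start of the episode above 0.02 m or angle between any of row_a_mid, row_b_mid, row_big_mid's own z axis and vertical above 0.2 rad).
It fails at once if a dropper bottle that stood on the shelf is shifted by more than 20 mm or tipped (distance of any of dropper_l_mid, dropper_r_mid from where it was at the start of the episode above 0.02 m or angle between any of dropper_l_mid, dropper_r_mid's own z axis and vertical above 0.2 rad).
It fails at once if another thing on the bench is shifted by more than 20 mm (distance of any of beaker, weigh_bottle, dish, stopper, crucible from where it was at the start of the episode above 0.02 m).
It also fails if it takes over 67 s, if anything falls off the work surface, if the arm or the gripper's body presses on something with over 40 N, if the wrist force passes 120 N, or if a joint passes its speed limit or range.

### The arm

A 6-joint arm with a two-finger parallel gripper is mounted at the origin on a cart in front of the work surface, level with it; the furniture and walls round the work are solid. World frame = base frame: x ahead of the robot, y to its left, z up, the work surface at z = 0. Lengths are in mm, angles in rad, forces in N, time in s.
With the tool pointing down it reaches from about 300 to 950 mm from the base axis. Payload 3.1 kg.
Tool frame: the origin (TCP) lies on the centre line of the jaws, within the pads' length; the fingertips stand 22 mm ahead of it and the grasp point (between the pads) lies 3 mm ahead of it; z points along the fingers, x is the direction in which the jaws open and shut, and the axes are right-handed (so a half turn about z gives the same grasp; the last joint's range is limited). The gripper opens to 85 mm and grips with 20 to 120 N. Pads are 22 mm wide; open, the fingers measure 114 mm over their backs; the gripper's body (76 mm by 85 mm) begins 54 mm behind the grasp point. The pads swing forward as they close: fully open they stand 13 mm farther back than shut.
Start: joints at [1.247, 0.308, 1.634, -0, 1.2, -0.07], TCP at [156.954, 604.978, 253.272] pointing down, gripper open.
Joint ranges: [-3.06, 3.06], [-0.79, 1.96], [0.05, 2.63], [-1.19, 4.34], [0.05, 2.64], [-2.94, 2.94]. Speed limits (rad/s): [2.79, 2.79, 3.14, 3.14, 3.14, 3.14].

### API

Orientations are given as a unit quaternion [x, y, z, w].
In Python, from rig import * gives the robot as it stands.
- The arm moves only by the shell command python3 -m crank 'ROWS' [FORCE]. ROWS is text: rows parted by semicolons, each of 7 numbers parted by spaces: the shift along the tool's x, y, z scaled (see below), then the turn, a rotation vector about the tool's x, y, z scaled (see below), then the opening, from 0 (shut) to 1 (fully open). A call has exactly 8 rows; each row shifts and turns the pose as measured when the row begins, along the tool's axes as they then stand; what a row does not reach is not made up. The controller multiplies each number of a shift by 3 cm and each number of a turn by 0.1 rad. A row lasts 1/8 s, in which the tool goes at most 62.5 mm and 10.7 degrees, less where a joint would pass 70% of its speed; a pose out of reach is approached as far as the arm can. A call with a number of a shift or a turn outside -1 to 1 is refused whole. A call with a gripper value outside its range is refused whole. The fingers move at their own pace and stop on an object; FORCE is the grip in N (left out, the last holds). Time passes only in rows, so rows that do not move let the fingers close, or fill a call up. It gives the time, the measured TCP pose, the force and the opening at its end, in the units of the state.
- get_state(): the state, without advancing time (a new reading comes with each control period).
- grab_frame(name): name is "scene" or "top" or "wrist"; returns a dict with "frame" (480x640x3 uint8, red, green, blue), "intrinsics" (3x3 intrinsics, pixels), "camera_from_world" (4x4, takes a point from world to camera coordinates). Camera axes: x right, y down, z forward; pixel columns grow to the right and rows downward; lengths in mm; the calibration is good to about 2 mm. A picture is of the moment at which its call begins. There is no depth.
- close_job(): hands the job in, once; it reports no verdict.
The state is a dict: "time": time; "joint_positions": joint angles; "joint_vel": joint speeds; "tau": joint torques, N m; "tcp_pos": TCP position; "eef_rot": TCP orientation; "ft_force": force on the tool from outside, world axes, zero at the start; "ft_torque": the same for the moment, N m; "opening": opening from 0.0 (shut) to 1.0 (fully open).
Only numpy, scipy, OpenCV 4.12 (cv2) and the standard library are available. Lean on these libraries where they do the work, as an engineer would, in place of code of your own. Each camera call takes 0.05 s, during which the arm holds its last target. There are 200 camera calls.

## Working session

There is one attempt and no reset: what is moved stays moved. The work goes in short steps, Python scripts to look and compute and a shell command to move; the robot and the scene stay as the last step left them, time stands still between calls to the robot, and variables do not carry over. Pictures are saved under pics/ and viewed, about 8 in all and at most 12, crops included, and the job is handed in when it is done.

```bash
mkdir -p pics; ls; python3 - <<'E'
from rig import *
import cv2,numpy as np
s=get_state(); print(s)
for n in ["scene","top"]:
    f=grab_frame(n); cv2.imwrite(f"pics/{n}0.png",f["frame"][:,:,::-1]); np.savez(f"pics/{n}0.npz",**f)
    print(n,f["intrinsics"],f["camera_from_world"])
E
```

```text
pics
{'time': 0.0, 'joint_positions': array([ 1.24731346e+00,  3.09001239e-01,  1.63521057e+00, -9.39313337e-06,
        1.19970398e+00, -6.96806211e-02]), 'joint_vel': array([-0.00144616, -0.00100187,  0.00047193, -0.00024339, -0.0013479 ,
        0.00053267]), 'tau': array([ 1.18093038e-03, -4.15240538e+01, -2.76673365e+01,  8.77182487e-06,
        9.74265102e-03, -6.67453772e-07]), 'tcp_pos': array([156.69623227, 604.22822138, 252.03792755]), 'eef_rot': array([ 7.90911250e-01,  6.11929772e-01, -9.63529157e-04,  6.48746856e-04]), 'ft_force': array([0.64146568, 0.1327337 , 0.74250763]), 'ft_torque': array([ 0.02294263,  0.04345111, -0.01325976]), 'opening': 1.001645661149561}
scene [[575.66320991   0.         321.46194146]
 [  0.         575.66320991 243.87957026]
 [  0.           0.           1.        ]] [[ 7.84404352e-01 -6.19929485e-01  1.99310263e-02 -4.34180688e+02]
 [-2.55454385e-01 -3.52177728e-01 -9.00396527e-01  3.21325506e+02]
 [ 5.65201619e-01  7.01183486e-01 -4.34613448e-01  9.80258120e+02]
 [ 0.00000000e+00  0.00000000e+00  0.00000000e+00  1.00000000e+00]]
top [[496.23827204   0.         316.44038722]
 [  0.         496.23827204 245.30036553]
 [  0.           0.           1.        ]] [[-1.71458090e-01 -9.85190622e-01 -1.24974246e-03  9.37367098e+01]
 [-8.81908512e-01  1.54048523e-01 -4.45540604e-01  5.68213117e+02]
 [ 4.39134945e-01 -7.52893825e-02 -8.95260861e-01  9.35957317e+02]
 [ 0.00000000e+00  0.00000000e+00  0.00000000e+00  1.00000000e+00]]
```

View pics/scene0.png

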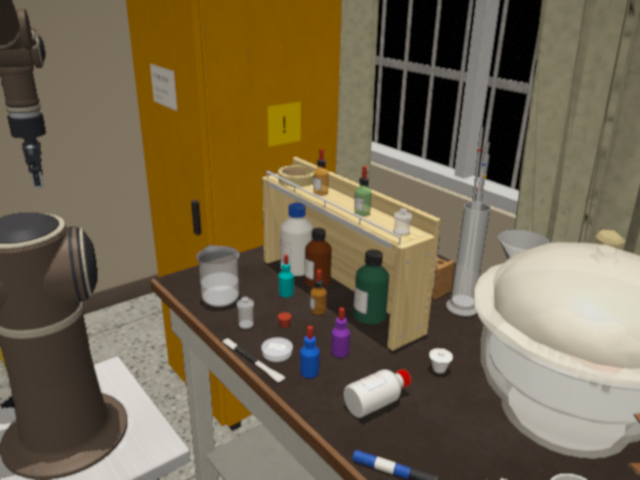

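View pics/top0.png

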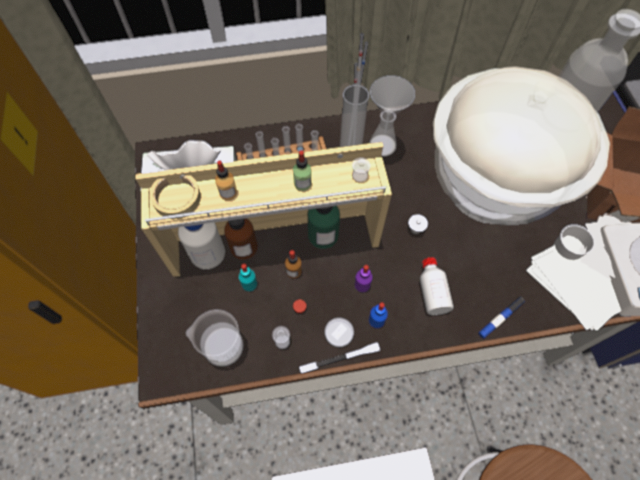

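```bash
python3 - <<'E'
import cv2
a=cv2.imread("pics/top0.png")[135:355,135:455]; cv2.imwrite("pics/c1.png",cv2.resize(a,None,fx=2.5,fy=2.5,interpolation=cv2.INTER_CUBIC))
a=cv2.imread("pics/scene0.png")[140:420,190:470]; cv2.imwrite("pics/c2.png",cv2.resize(a,None,fx=2.14,fy=2.14,interpolation=cv2.INTER_CUBIC))
E
```

```text
(no output)
```

View pics/c1.png

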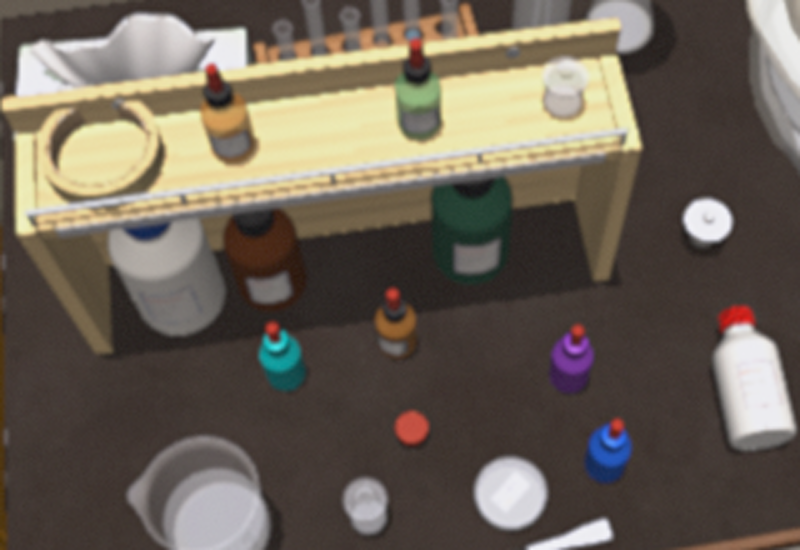

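View pics/c2.png

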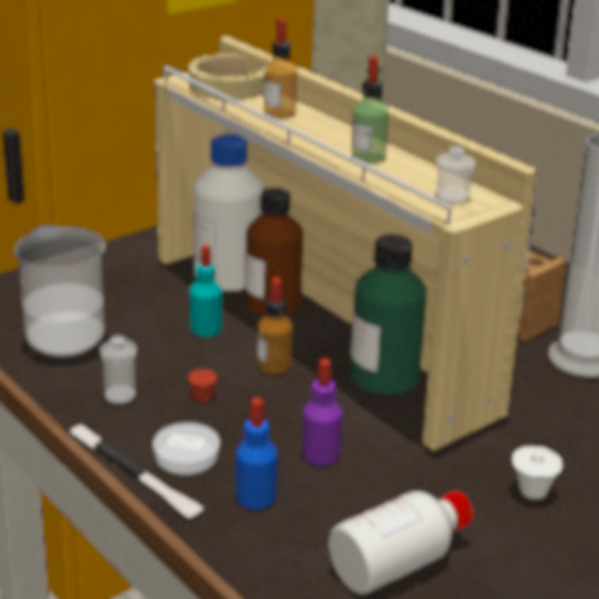

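Viewed 4 so far. Dropper candidates (top view pixels): amber (293,265), teal (247,277), purple (366,278), blue (379,314). The amber one fits: it stands before the gap between the brown and green row bottles, and the others have the excluded colours. The crop confirms this. The fallen white bottle with the red cap lies at (436,290), right of the shelf.

```bash
cat > h.py <<'E'
import numpy as np, cv2
def cam(n):
    d=np.load(f"pics/{n}.npz") if isinstance(n,str) else n
    return d["intrinsics"],d["camera_from_world"]
def ray(n,p):
    K,T=cam(n); R=T[:3,:3]; c=-R.T@T[:3,3]; d=R.T@np.linalg.inv(K)@np.array([p[0],p[1],1.]); return c,d/np.linalg.norm(d)
def onz(n,p,z):
    c,d=ray(n,p); return c+d*(z-c[2])/d[2]
def tri(*ob):
    A=np.zeros((3,3));b=np.zeros(3)
    for n,p in ob:
        c,d=ray(n,p);M=np.eye(3)-np.outer(d,d);A+=M;b+=M@c
    return np.linalg.solve(A,b)
def proj(n,P):
    K,T=cam(n); q=K@(T[:3,:3]@np.asarray(P,float)+T[:3,3]); return q[:2]/q[2]
E
python3 - <<'E'
from h import *
np.set_printoptions(precision=1,suppress=True)
T=lambda u,v:(135+u/2.5,135+v/2.5)
S=lambda u,v:(190+u/2.14,140+v/2.14)
for n,t,s,z in [("drop",(392,293),(277,281),109),("L",(211,70),(281,22),349),("R",(416,45),(374,60),349),("purple",(577,329),(324,361),109),("blue",(616,425),(257,400),109),("teal",(272,328),(205,247),109),
  ("crucible",(708,220),(537,457),43),("stopper",(411,425),(203,376),22),("dish",(510,490),(186,442),17),("weigh",(362,487),(119,340),71),("redcap",(738,322),(458,511),25)]:
    print(n,onz("top0",T(*t),z),onz("scene0",S(*s),z),tri(("top0",T(*t)),("scene0",S(*s))))
for n,s in [("green",(393,243)),("brown",(275,196)),("big",(230,142))]:
    for z in (144,162,180): print(n,z,onz("scene0",S(*s),z))
for n,t,z in [("footR in",(593,281),0),("footR out",(617,282),0),("footL in",(108,353),0),("footL out",(95,353),0),("deckR",(638,148),240),("deckL",(18,235),240),("boardtopR",(620,33),275),("boardtopL",(8,105),275),("floor-board R",(575,205),0)]:
    print(n,onz("top0",T(*t),z))
for n,s,z in [("footR front",(431,451),0),("footR back",(508,407),0),("deckR front",(428,226),240),("deckR back",(523,205),240),("footL front",(160,262),0)]: print(n,onz("scene0",S(*s),z))
for n,t in [("wb foot l",(733,447)),("wb foot r",(793,430)),("wb sh l",(716,360)),("wb sh r",(775,340))]: print(n,onz("top0",T(*t),29.5))
for n,s in [("foot top",(334,540)),("foot bot",(362,590)),]: print(n,onz("scene0",S(*s),29))
E
```

```text
drop [580.6  48.9 109. ] [577.2  40.8 109. ] [583.4  48.7 103.5]
L [665.6 158.3 349. ] [657.8 143.7 349. ] [670.  158.9 343.2]
R [662.    7.6 349. ] [653.1  -7.5 349. ] [666.8   7.  342.5]
purple [ 518.8 -103.7  109. ] [ 516.2 -108.   109. ] [ 519.9 -104.2  105.8]
blue [ 427.6 -116.9  109. ] [ 427.  -121.9  109. ] [ 429.4 -117.9  105.5]
teal [565.2 156.3 109. ] [561.6 149.2 109. ] [567.2 156.8 104.3]
crucible [ 637.3 -265.    43. ] [ 637.1 -271.6   43. ] [ 641.1 -267.4   37.9]
stopper [488.1  49.4  22. ] [487.7  48.8  22. ] [488.2  49.5  21.5]
dish [414.5 -28.   17. ] [412.4 -30.2  17. ] [414.5 -28.   15.1]
weigh [423.1 100.2  71. ] [414.5  91.7  71. ] [422.7 101.1  64.5]
redcap [ 535.1 -270.    25. ] [ 540.5 -267.2   25. ] [ 535.4 -269.8   28.2]
green 144 [687.  -15.8 144. ]
green 162 [661.6 -41.5 162. ]
green 180 [636.2 -67.2 180. ]
brown 144 [659.6 150.4 144. ]
brown 162 [635.1 119.6 162. ]
brown 180 [610.5  88.7 180. ]
big 144 [714.1 311.2 144. ]
big 162 [687.8 275.4 162. ]
big 180 [661.6 239.6 180. ]
footR in [ 612.2 -150.1    0. ]
footR out [ 607.1 -173.     0. ]
footL in [617.1 322.2   0. ]
footL out [619.2 334.4   0. ]
deckR [ 611.6 -162.8  240. ]
deckL [617.1 332.1 240. ]
boardtopR [ 700.7 -164.6  275. ]
boardtopL [715.4 327.3 275. ]
floor-board R [ 699.  -151.1    0. ]
footR front [ 609.2 -166.3    0. ]
footR back [ 727.3 -159.8    0. ]
deckR front [ 600.6 -146.4  240. ]
deckR back [ 705.3 -166.6  240. ]
footL front [614.6 324.3   0. ]
wb foot l [ 415.4 -230.8   29.5]
wb foot r [ 421.6 -288.3   29.5]
wb sh l [ 499.5 -238.    29.5]
wb sh r [ 509.6 -297.5   29.5]
foot top [ 424.7 -234.    29. ]
foot bot [ 403.5 -293.4   29. ]
```

```bash
cat >> h.py <<'E'
from scipy.spatial.transform import Rotation as Ro
def tool(pitch,yaw=0,flip=1):
    """tool z points pitch deg below horizontal at heading yaw deg; jaws along left*flip"""
    p,y=np.radians([pitch,yaw]); z=np.array([np.cos(p)*np.cos(y),np.cos(p)*np.sin(y),-np.sin(p)])
    x=flip*np.array([-np.sin(y),np.cos(y),0]); return Ro.from_matrix(np.c_[x,np.cross(z,x),z])
def plan(pos,R,start=None,n=None):
    """identical rows from the present (or given) tool pose to pos,R"""
    if start is None:
        from rig import get_state
        s=get_state(); start=(s["tcp_pos"],Ro.from_quat(s["eef_rot"]))
    p0,R0=start; pos=np.array(pos,float); t=R0.inv().apply(pos-p0); w=(R0.inv()*R).as_rotvec()
    k=1
    while True:
        m=n or k; E=Ro.from_rotvec(w/m); A=sum((Ro.from_rotvec(w/m*i).as_matrix() for i in range(m)),np.zeros((3,3)))
        d=np.linalg.solve(A,t)
        if n or (abs(d).max()<=29.5 and abs(w/m).max()<=.098): break
        k+=1
    path=[]; p,Rr=np.array(p0),R0
    for i in range(m): p=p+Rr.apply(d); Rr=Rr*E; path.append(p.round())
    print(m,"rows of:"," ".join("%.2f"%v for v in np.r_[d/30,w/m/.1])); print("via",[q.astype(int).tolist() for q in path[::max(1,m//4)]])
    return (pos,R)
E
python3 - <<'E'
from h import *
np.set_printoptions(precision=1,suppress=True)
print(Ro.from_quat([.790911,.61193,-.00096,.00065]).as_matrix())
a=plan((450,80,250),tool(35))
E
```

```text
[[ 0.3  1.  -0. ]
 [ 1.  -0.3 -0. ]
 [-0.  -0.  -1. ]]
17 rows of: -0.94 0.67 0.31 -0.56 0.07 -0.14
via [[169, 572, 243], [227, 443, 216], [296, 318, 207], [372, 197, 218], [450, 80, 250]]
```

```bash
python3 -m crank '-0.94 0.67 0.31 -0.56 0.07 -0.14 0.8;-0.94 0.67 0.31 -0.56 0.07 -0.14 0.8;-0.94 0.67 0.31 -0.56 0.07 -0.14 0.8;-0.94 0.67 0.31 -0.56 0.07 -0.14 0.8;-0.94 0.67 0.31 -0.56 0.07 -0.14 0.8;-0.94 0.67 0.31 -0.56 0.07 -0.14 0.8;-0.94 0.67 0.31 -0.56 0.07 -0.14 0.8;-0.94 0.67 0.31 -0.56 0.07 -0.14 0.8' 30; python3 -m crank '-0.94 0.67 0.31 -0.56 0.07 -0.14 0.8;-0.94 0.67 0.31 -0.56 0.07 -0.14 0.8;-0.94 0.67 0.31 -0.56 0.07 -0.14 0.8;-0.94 0.67 0.31 -0.56 0.07 -0.14 0.8;-0.94 0.67 0.31 -0.56 0.07 -0.14 0.8;-0.94 0.67 0.31 -0.56 0.07 -0.14 0.8;-0.94 0.67 0.31 -0.56 0.07 -0.14 0.8;-0.94 0.67 0.31 -0.56 0.07 -0.14 0.8'
python3 - <<'E'
from h import *
from rig import *
print(get_state()["joint_positions"].round(2))
plan((470,60,200),tool(35))
E
```

```text
time: 1.1
tcp_pos: [281.4, 341.9, 203.8]
eef_rot: [0.732, 0.642, 0.159, 0.165]
ft_force: [0.3, 0.9, 0.2]
opening: 0.798
time: 2.1
tcp_pos: [433.5, 93.1, 245.5]
eef_rot: [0.632, 0.638, 0.309, 0.312]
ft_force: [0.4, 0.3, 1.0]
opening: 0.798
[ 0.24 -0.42  2.59 -1.19  0.2  -0.25]
2 rows of: -0.55 -0.24 0.94 -0.25 0.00 0.05
via [[451, 77, 223], [470, 60, 200]]
```

```bash
python3 -m crank '-0.55 -0.24 0.94 -0.25 0 0.05 0.8;-0.55 -0.24 0.94 -0.25 0 0.05 0.8;0 0 0 0 0 0 0.8;0 0 0 0 0 0 0.8;0 0 0 0 0 0 0.8;0 0 0 0 0 0 0.8;0 0 0 0 0 0 0.8;0 0 0 0 0 0 0.8'
python3 - <<'E'
from h import *
from rig import *
print(get_state()["joint_positions"].round(2))
f=grab_frame("wrist"); cv2.imwrite("pics/w1.png",f["frame"][:,:,::-1]); np.savez("pics/w1.npz",**f)
s=plan((492,49,96),tool(35))
plan((580,49,35),tool(35),s)
E
```

```text
time: 3.1
tcp_pos: [452.9, 56.7, 239.0]
eef_rot: [0.635, 0.633, 0.312, 0.313]
ft_force: [-1.1, 0.4, 0.4]
opening: 0.802
[ 0.06 -0.38  2.59 -1.19  0.06 -0.34]
4 rows of: -0.06 -0.76 0.97 -0.11 0.01 -0.01
via [[462, 55, 203], [472, 53, 167], [482, 51, 132], [492, 49, 96]]
4 rows of: 0.00 0.00 0.89 0.00 0.00 0.00
via [[514, 49, 81], [536, 49, 66], [558, 49, 50], [580, 49, 35]]
```

View pics/w1.png

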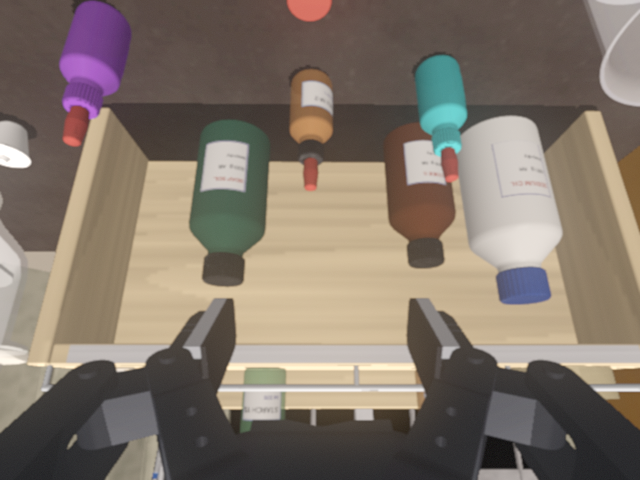

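```bash
cat > k.py <<'E'
from h import *
from scipy.optimize import least_squares
P0=[253,485,512,276,0,0]
def fk(q,P=None):
    P=PF if P is None else P; H,L2,L3,Lt,a1,a3=P
    A=Ro.from_euler('z',q[0])*Ro.from_euler('y',q[1]); p=Ro.from_euler('z',q[0]).apply([a1,0,H])+A.apply([0,0,L2])
    B=A*Ro.from_euler('y',q[2]); p=p+B.apply([a3,0,L3]); C=B*Ro.from_euler('ZYZ',[q[3],q[4],q[5]]); p=p+C.apply([0,0,Lt])
    return p,C*Ro.from_euler('z',np.pi)
E
python3 - <<'E'
from k import *
from rig import *
import json
s=get_state(); print(s["joint_positions"])
D=[([1.24731346,.309001239,1.63521057,0,1.19970398,-.0696806],[156.696,604.228,252.038],[.790911,.61193,-.00096,.00065]),
([.24,-.42,2.59,-1.19,.2,-.25],[433.5,93.1,245.5],[0.632,0.638,0.309,0.312]),
(s["joint_positions"].tolist(),s["tcp_pos"].tolist(),s["eef_rot"].tolist())]
json.dump(D,open("D.json","w"))
for q,p,r in D: print((fk(q,P0)[1].inv()*Ro.from_quat(r)).magnitude(), fk(q,P0)[0],p)
w=[1,.2,1]
f=least_squares(lambda P:np.r_[np.concatenate([k*(fk(q,P)[0]-p) for k,(q,p,r) in zip(w,D)]),(P[4:])*.02],P0); print(f.x.round(1),f.cost,f.fun.round(1))
c=cam("w1"); R=c[1][:3,:3]; print("cam in tool",Ro.from_quat(s["eef_rot"]).inv().apply(-R.T@c[1][:3,3]-s["tcp_pos"]))
E
```

```text
[ 0.06224588 -0.38173684  2.58926026 -1.19354016  0.0553376  -0.33743004]
1.595468034403053e-05 [198.2137852  591.2254226  252.25366193] [156.696, 604.228, 252.038]
0.003837064910029791 [436.49537029  54.41060421 237.70196713] [433.5, 93.1, 245.5]
4.1633363423443365e-16 [449.23951845  13.78003558 230.30015769] [452.9331598534239, 56.600323990566494, 239.0074399445596]
[ -93.5   75.1 -256.1 -186.5  839.5    4.9] 1313.9769841400325 [ 41.2 -14.    1.4  -0.6   9.5  -3.1   0.7 -18.7  -0.7  16.8   0.1]
cam in tool [   0.81323926  -74.01925653 -120.23793335]
```

```bash
cat > k.py <<'E'
from h import *
from scipy.optimize import least_squares
import json
P0=[253,485,512,276,0,0,43,0]
def fk(q,P=None):
    P=PF if P is None else P; H,L2,L3,Lt,a1,a3,dy,dw=P
    A=Ro.from_euler('z',q[0])*Ro.from_euler('y',q[1]); p=Ro.from_euler('z',q[0]).apply([a1,0,H])+A.apply([0,0,L2])
    B=A*Ro.from_euler('y',q[2]); p=p+B.apply([a3,dy,L3]); C=B*Ro.from_euler('ZYZ',[q[3],q[4],q[5]])
    p=p+(B*Ro.from_euler('z',q[3])).apply([0,dw,0])+C.apply([0,0,Lt])
    return p,C*Ro.from_euler('z',np.pi)
D=json.load(open("D.json"))
def fit():
    pr=np.array([.01,.01,.01,.01,.03,.03,.01,.1])
    return least_squares(lambda P:np.r_[np.concatenate([(.2 if i==1 else 1)*(fk(q,P)[0]-p) for i,(q,p,r) in enumerate(D)]),(P-P0)*pr],P0)
f=fit(); PF=f.x
def add():
    from rig import get_state
    s=get_state(); D.append((s["joint_positions"].tolist(),s["tcp_pos"].tolist(),s["eef_rot"].tolist())); json.dump(D,open("D.json","w"))
lo=np.array([-3.06,-.79,.05,-1.19,.05,-2.94]);hi=np.array([3.06,1.96,2.63,4.34,2.64,2.94])
def ik(p,R,q0,verbose=True):
    g=least_squares(lambda q:np.r_[(fk(q)[0]-p)/100,(fk(q)[1].inv()*R).as_rotvec()],np.clip(q0,lo+.02,hi-.02),bounds=(lo+.01,hi-.01))
    if verbose: print("ik",g.x.round(2),"err",g.fun.round(3))
    return g.x
def jpath(q0,q1,n):
    """rows along a straight joint path"""
    prev=fk(q0)
    for i in range(1,n+1):
        c=fk(q0+(q1-q0)*i/n); d=prev[1].inv().apply(c[0]-prev[0])/30; w=(prev[1].inv()*c[1]).as_rotvec()/.1
        print(" ".join("%.2f"%v for v in np.r_[d,w]),"  at",c[0].round().astype(int)); prev=c
E
python3 - <<'E'
from k import *
np.set_printoptions(suppress=True,precision=2)
print(f.x.round(1),f.fun.round(1))
g=lambda p:np.array(p)-0
for fl in (1,-1):
  for z,x,pt,y in [(38,582,27,49),(38,480,27,49),(278,661,27,83),(50,660,25,54),(50,660,15,54)]:
    ik((x,y,z),tool(pt,0,fl),[.1,.2,2.4,3.1,.7,-1.5*fl*-1])
# lying bottle grasp
ik((470,-264,29),tool(110,-5,1),[-.5,.2,2.,0,.7,-2]);ik((470,-264,29),tool(110,-5,-1),[-.5,.2,2.,0,.7,1.5]);
ik((470,-264,29),tool(100,-5,1),[-.5,.2,2.4,3.1,.1,1.5])
E
```

```text
[260.9 499.1 508.6 297.1  -1.3   1.8  43.5  -0. ] [-0.   0.  -0.  -0.2  0.2  0.1  0.  -0.1 -0.   0.1  0.1 -0.   0.2 -0.
  0.1  0.  -0. ]
ik [0.02 0.58 2.47 3.16 1.   1.57] err [ 0.  0. -0. -0. -0.  0.]
ik [0.19 0.53 2.62 3.47 1.07 1.51] err [ 0.08  0.03 -0.03 -0.05  0.12  0.  ]
ik [0.1  0.06 2.25 3.46 0.29 1.31] err [-0. -0.  0. -0. -0.  0.]
ik [0.03 0.6  2.32 3.17 0.91 1.56] err [ 0.  0.  0. -0. -0.  0.]
ik [0.03 0.73 2.32 3.17 1.22 1.57] err [-0. -0. -0.  0.  0. -0.]
ik [ 0.02  0.58  2.47  3.16  1.   -1.57] err [0. 0. 0. 0. 0. 0.]
ik [ 0.19  0.53  2.62  3.47  1.07 -1.63] err [ 0.08  0.03 -0.03  0.05 -0.12  0.  ]
ik [ 0.1   0.06  2.25  3.46  0.29 -1.83] err [-0. -0.  0.  0.  0.  0.]
ik [ 0.03  0.6   2.32  3.17  0.91 -1.58] err [-0. -0.  0.  0. -0. -0.]
ik [ 0.03  0.73  2.32  3.17  1.22 -1.57] err [-0. -0.  0.  0. -0. -0.]
ik [-0.51  0.59  1.78 -0.16  1.1  -1.9 ] err [-0.  0.  0.  0.  0.  0.]
ik [-0.51  0.59  1.78 -0.16  1.1   1.24] err [-0.  0.  0. -0. -0.  0.]
ik [-0.69  0.33  2.3   1.13  0.19  2.93] err [-0.04  0.   -0.09  0.62  0.12  0.08]
```

```bash
python3 - <<'E'
from k import *
from rig import *
q=get_state()["joint_positions"]
t=ik((550,49,210),tool(27,0,-1),[.1,.3,2.3,3.2,.8,-1.57])
m=q+(t-q)*.25; m[4]=.45
jpath(q,m,8); print(); jpath(m,t,24)
E
```

```text
ik [ 0.02 -0.01  2.53  3.18  0.48 -1.59] err [-0. -0.  0.  0.  0.  0.]
-0.42 -0.39 0.09 0.37 -0.44 0.97   at [448  44 228]
-0.39 -0.46 0.08 0.45 -0.41 0.96   at [440  33 215]
-0.35 -0.53 0.08 0.52 -0.38 0.95   at [429  26 201]
-0.30 -0.59 0.08 0.59 -0.34 0.93   at [417  22 186]
-0.25 -0.64 0.08 0.65 -0.30 0.92   at [402  23 171]
-0.20 -0.69 0.07 0.71 -0.25 0.90   at [387  27 157]
-0.14 -0.74 0.07 0.76 -0.20 0.88   at [371  36 143]
-0.08 -0.78 0.06 0.81 -0.14 0.86   at [355  49 132]

0.33 -0.48 0.08 0.53 0.28 0.85   at [353  66 128]
0.34 -0.46 0.08 0.51 0.30 0.85   at [352  83 126]
0.35 -0.43 0.08 0.49 0.31 0.86   at [353 100 126]
0.37 -0.41 0.08 0.47 0.33 0.86   at [356 116 127]
0.38 -0.38 0.08 0.44 0.35 0.87   at [361 132 130]
0.40 -0.35 0.08 0.42 0.36 0.87   at [368 146 134]
0.41 -0.32 0.08 0.39 0.38 0.87   at [375 159 139]
0.43 -0.30 0.08 0.36 0.40 0.88   at [385 170 146]
0.44 -0.26 0.08 0.34 0.41 0.88   at [395 179 153]
0.46 -0.23 0.08 0.31 0.43 0.88   at [407 186 161]
0.48 -0.20 0.08 0.28 0.45 0.88   at [420 190 169]
0.49 -0.17 0.08 0.25 0.47 0.88   at [433 192 177]
0.51 -0.14 0.08 0.22 0.48 0.88   at [447 192 185]
0.52 -0.11 0.08 0.19 0.50 0.88   at [461 189 193]
0.54 -0.08 0.08 0.16 0.52 0.88   at [475 183 200]
0.55 -0.05 0.08 0.13 0.53 0.87   at [488 175 206]
0.56 -0.02 0.07 0.10 0.55 0.87   at [501 165 211]
0.58 0.01 0.07 0.07 0.56 0.86   at [512 153 215]
0.59 0.04 0.07 0.04 0.58 0.86   at [523 139 218]
0.60 0.07 0.07 0.02 0.59 0.85   at [532 123 220]
0.61 0.10 0.07 -0.01 0.60 0.85   at [539 106 220]
0.62 0.12 0.07 -0.04 0.62 0.84   at [545  87 218]
0.63 0.15 0.07 -0.06 0.63 0.83   at [549  68 215]
0.64 0.17 0.07 -0.09 0.64 0.83   at [550  49 210]
```

```bash
cat >> k.py <<'E'
def chain(q0,qs,n=8):
    """one identical-row call per joint waypoint"""
    for q in qs:
        a,b=fk(q0),fk(q); plan(b[0],b[1],a,n); q0=q
E
python3 - <<'E'
from k import *
from rig import *
q=get_state()["joint_positions"]
t=ik((550,49,210),tool(27,0,-1),[.1,.3,2.3,3.2,.8,-1.57],0)
m=q+(t-q)*.25; m[4]=.25; m[1]-=.1
chain(q,[m]+[m+(t-m)*k/3 for k in (1,2,3)])
E
```

```text
8 rows of: -0.07 -0.22 -0.01 0.25 -0.09 0.97
via [[449, 54, 234], [439, 52, 224], [429, 52, 215], [419, 55, 206]]
8 rows of: 0.10 -0.33 0.13 0.37 0.08 0.95
via [[413, 67, 196], [412, 86, 186], [412, 108, 180], [415, 130, 177]]
8 rows of: 0.29 -0.14 0.13 0.22 0.28 0.95
via [[426, 146, 181], [443, 154, 188], [461, 159, 197], [480, 161, 206]]
8 rows of: 0.52 0.08 0.11 0.02 0.52 0.88
via [[501, 149, 213], [521, 124, 216], [536, 95, 216], [547, 65, 213]]
```

```bash
python3 -m crank '-0.07 -0.22 -0.01 0.25 -0.09 0.97 0.8;-0.07 -0.22 -0.01 0.25 -0.09 0.97 0.8;-0.07 -0.22 -0.01 0.25 -0.09 0.97 0.8;-0.07 -0.22 -0.01 0.25 -0.09 0.97 0.8;-0.07 -0.22 -0.01 0.25 -0.09 0.97 0.8;-0.07 -0.22 -0.01 0.25 -0.09 0.97 0.8;-0.07 -0.22 -0.01 0.25 -0.09 0.97 0.8;-0.07 -0.22 -0.01 0.25 -0.09 0.97 0.8' && python3 - <<'E'
from k import *
from rig import *
q=get_state()["joint_positions"]; print(q.round(2)); add()
t=ik((550,49,210),tool(27,0,-1),[.1,.3,2.3,3.2,.8,-1.57],0)
chain(q,[q+(t-q)*k/3 for k in (1,2,3)])
# row bottles from wrist view (camera z known), teal etc.
np.set_printoptions(suppress=True,precision=0)
for n,px,z in [("green cap",(223,283),162),("brown cap",(426,264),144),("big cap",(525,300),180),("green foot far",(235,124),0),("brown foot",(408,127),0),("drop tip",(311,188),109),("drop foot",(311,70),0)]:
    print(n,onz("w1",px,z))
E
```

```text
time: 4.15
tcp_pos: [413.7, 58.8, 200.5]
eef_rot: [0.868, 0.357, 0.32, 0.127]
ft_force: [-0.5, 0.7, -0.6]
opening: 0.799
[ 0.06 -0.39  2.58 -0.12  0.25 -0.62]
8 rows of: 0.10 -0.33 0.13 0.37 0.08 0.94
via [[411, 68, 194], [410, 88, 184], [411, 109, 178], [413, 131, 176]]
8 rows of: 0.29 -0.15 0.13 0.22 0.28 0.94
via [[424, 147, 179], [441, 156, 187], [460, 161, 196], [479, 162, 205]]
8 rows of: 0.53 0.08 0.11 0.03 0.52 0.88
via [[500, 150, 212], [520, 125, 216], [536, 96, 216], [547, 65, 213]]
green cap [667. -37. 162.]
brown cap [664. 159. 144.]
big cap [662. 246. 180.]
green foot far [637. -32.   0.]
brown foot [643. 149.   0.]
drop tip [576.  49. 109.]
drop foot [565.  49.   0.]
```

```bash
python3 -m crank '0.1 -0.33 0.13 0.37 0.08 0.94 0.8;0.1 -0.33 0.13 0.37 0.08 0.94 0.8;0.1 -0.33 0.13 0.37 0.08 0.94 0.8;0.1 -0.33 0.13 0.37 0.08 0.94 0.8;0.1 -0.33 0.13 0.37 0.08 0.94 0.8;0.1 -0.33 0.13 0.37 0.08 0.94 0.8;0.1 -0.33 0.13 0.37 0.08 0.94 0.8;0.1 -0.33 0.13 0.37 0.08 0.94 0.8' && python3 -m crank '0.29 -0.15 0.13 0.22 0.28 0.94 0.8;0.29 -0.15 0.13 0.22 0.28 0.94 0.8;0.29 -0.15 0.13 0.22 0.28 0.94 0.8;0.29 -0.15 0.13 0.22 0.28 0.94 0.8;0.29 -0.15 0.13 0.22 0.28 0.94 0.8;0.29 -0.15 0.13 0.22 0.28 0.94 0.8;0.29 -0.15 0.13 0.22 0.28 0.94 0.8;0.29 -0.15 0.13 0.22 0.28 0.94 0.8'; python3 - <<'E'
from k import *
from rig import *
s=get_state();q=s["joint_positions"]; print(q.round(2)); add()
t=ik((550,49,210),tool(27,0,-1),[.1,.3,2.3,3.2,.8,-1.57],0)
chain(q,[t])
E
```

```text
time: 5.15
tcp_pos: [417.2, 144.7, 177.3]
eef_rot: [0.937, 0.051, 0.315, -0.145]
ft_force: [-0.5, 0.3, -1.1]
opening: 0.802
time: 6.15
tcp_pos: [493.4, 162.6, 212.0]
eef_rot: [0.828, -0.295, 0.335, -0.339]
ft_force: [-0.2, -0.1, 0.8]
opening: 0.8
[ 0.04 -0.1   2.52  2.16  0.41 -1.3 ]
8 rows of: 0.51 0.10 0.06 0.02 0.51 0.82
via [[515, 150, 214], [531, 124, 216], [542, 95, 216], [549, 64, 213]]
```

```bash
python3 -m crank '0.51 0.1 0.06 0.02 0.51 0.82 0.7;0.51 0.1 0.06 0.02 0.51 0.82 0.7;0.51 0.1 0.06 0.02 0.51 0.82 0.7;0.51 0.1 0.06 0.02 0.51 0.82 0.7;0.51 0.1 0.06 0.02 0.51 0.82 0.7;0.51 0.1 0.06 0.02 0.51 0.82 0.7;0.51 0.1 0.06 0.02 0.51 0.82 0.7;0.51 0.1 0.06 0.02 0.51 0.82 0.7'; python3 - <<'E'
from k import *
from rig import *
s=get_state();q=s["joint_positions"]; print(q.round(2)); add()
s=plan((576,49,150),tool(27,0,-1))
s=plan((579,49,39),tool(27,0,-1),s)
E
```

```text
time: 7.15
tcp_pos: [541.1, 44.5, 209.5]
eef_rot: [-0.595, 0.613, -0.369, 0.367]
ft_force: [-0.0, 0.4, 0.1]
opening: 0.703
[ 0.02  0.01  2.51  3.21  0.48 -1.61]
2 rows of: -0.08 0.62 0.97 0.02 -0.08 -0.10
via [[559, 47, 180], [576, 49, 150]]
4 rows of: 0.00 0.81 0.44 0.00 0.00 0.00
via [[577, 49, 122], [578, 49, 95], [578, 49, 67], [579, 49, 39]]
```

```bash
python3 -m crank '-0.08 0.62 0.97 0.02 -0.08 -0.1 0.7;-0.08 0.62 0.97 0.02 -0.08 -0.1 0.7;0 0.81 0.44 0 0 0 0.7;0 0.81 0.44 0 0 0 0.7;0 0.81 0.44 0 0 0 0.7;0 0.81 0.44 0 0 0 0.7;0 0 0 0 0 0 0.7;0 0 0 0 0 0 0.7'; python3 - <<'E'
from k import *
from rig import *
print(get_state()["joint_positions"].round(2)); add()
plan((579,49,39),tool(27,0,-1))
for n in ["wrist","top","scene"]:
  f=grab_frame(n); cv2.imwrite(f"pics/{n}2.png",f["frame"][:,:,::-1]); np.savez(f"pics/{n}2.npz",**f)
a=cv2.imread("pics/top2.png")[180:330,200:400];b=cv2.imread("pics/scene2.png")[220:370,220:420]
cv2.imwrite("pics/c3.png",np.vstack([cv2.resize(a,(400,300)),cv2.resize(b,(400,300))]))
E
```

```text
time: 8.15
tcp_pos: [586.1, 49.4, 36.4]
eef_rot: [-0.602, 0.602, -0.371, 0.371]
ft_force: [0.2, 0.3, -0.0]
opening: 0.701
[ 0.02  0.66  2.36  3.16  0.98 -1.57]
1 rows of: 0.01 0.03 -0.25 -0.05 0.00 -0.01
via [[579, 49, 39]]
```

View pics/c3.png

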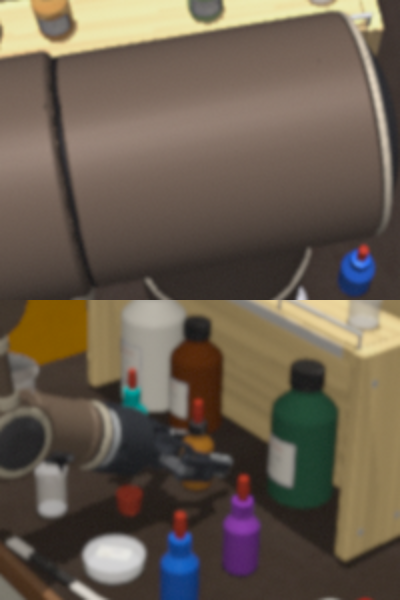

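Image 6: the fingers straddle the amber dropper at body height and nothing is disturbed. Next I close the jaws.

```bash
python3 -m crank '0 0.03 -0.2 -0.05 0 0 0.7;0 0 0 0 0 0 0;0 0 0 0 0 0 0;0 0 0 0 0 0 0;0 0 0 0 0 0 0;0 0 0 0 0 0 0;0 -0.5 -0.25 0 0 0 0;0 0 0 0 0 0 0' 40; python3 - <<'E'
from k import *
from rig import *
print(get_state()["joint_positions"].round(2))
Z=tool(27,0,-1)
s=plan((540,49,120),Z); s=plan((545,78,310),Z,s); s=plan((661,83,310),Z,s)
for p in [(540,49,120),(550,78,310),(660,83,280)]: ik(p,Z,[.05,.3,2.3,3.2,.5,-1.6])
E
```

```text
time: 9.3
tcp_pos: [580.5, 49.4, 58.3]
eef_rot: [-0.602, 0.603, -0.37, 0.371]
ft_force: [-0.0, -0.4, -1.4]
opening: 0.414
[ 0.02  0.58  2.39  3.16  0.93 -1.57]
3 rows of: 0.00 -0.41 -0.71 -0.01 0.00 -0.00
via [[567, 49, 79], [553, 49, 99], [540, 49, 120]]
6 rows of: -0.16 -0.95 -0.45 0.00 0.00 0.00
via [[541, 54, 152], [542, 59, 183], [543, 63, 215], [543, 68, 247], [544, 73, 278], [545, 78, 310]]
4 rows of: -0.04 -0.44 0.86 0.00 0.00 0.00
via [[574, 79, 310], [603, 80, 310], [632, 82, 310], [661, 83, 310]]
ik [ 0.02  0.34  2.51  3.17  0.81 -1.58] err [-0. -0.  0.  0. -0.  0.]
ik [ 0.12 -0.23  2.43  3.74  0.19 -2.11] err [-0. -0. -0.  0.  0. -0.]
ik [ 0.1   0.08  2.23  3.47  0.28 -1.84] err [-0. -0. -0.  0.  0.  0.]
```

```bash
python3 -m crank '0 -0.41 -0.71 0 0 0 0;0 -0.41 -0.71 0 0 0 0;-0.16 -0.95 -0.45 0 0 0 0;-0.16 -0.95 -0.45 0 0 0 0;-0.16 -0.95 -0.45 0 0 0 0;-0.16 -0.95 -0.45 0 0 0 0;-0.16 -0.95 -0.45 0 0 0 0;-0.16 -0.95 -0.45 0 0 0 0'; python3 - <<'E'
from k import *
from rig import *
print(get_state()["joint_positions"].round(2)); add()
Z=tool(27,0,-1)
s=plan((560,80,318),Z); s=plan((660,83,312),Z,s);s=plan((660,83,280),Z,s)
E
```

```text
time: 10.3
tcp_pos: [553.8, 78.1, 281.9]
eef_rot: [-0.607, 0.608, -0.362, 0.363]
ft_force: [-0.1, -0.9, -2.0]
opening: 0.411
[ 0.12 -0.16  2.43  3.61  0.23 -1.97]
2 rows of: -0.03 -0.58 -0.19 0.12 0.00 -0.01
via [[557, 79, 300], [560, 80, 318]]
4 rows of: -0.02 -0.33 0.77 0.00 0.00 0.00
via [[585, 81, 316], [610, 82, 315], [635, 82, 314], [660, 83, 312]]
1 rows of: 0.00 0.95 0.48 0.00 0.00 0.00
via [[660, 83, 280]]
```

```bash
python3 -m crank '-0.03 -0.58 -0.19 0.12 0 -0.01 0;-0.03 -0.58 -0.19 0.12 0 -0.01 0;-0.02 -0.33 0.77 0 0 0 0;-0.02 -0.33 0.77 0 0 0 0;-0.02 -0.33 0.77 0 0 0 0;-0.02 -0.33 0.77 0 0 0 0;0 0 0 0 0 0 0;0 0 0 0 0 0 0'; python3 - <<'E'
from k import *
from rig import *
print(get_state()["joint_positions"].round(2)); add()
Z=tool(27,0,-1)
s=plan((660,83,283),Z)
f=[grab_frame(n) for n in ("scene","top")]
a=f[0]["frame"][120:300,230:430,::-1];b=f[1]["frame"][120:300,170:370,::-1]
np.savez("pics/top3.npz",**f[1])
cv2.imwrite("pics/c4.png",np.hstack([cv2.resize(a,(400,360)),cv2.resize(b,(400,360))]))
E
```

```text
time: 11.3
tcp_pos: [660.0, 82.9, 306.4]
eef_rot: [0.605, -0.604, 0.367, -0.367]
ft_force: [-0.4, 0.3, -1.1]
opening: 0.409
[ 0.1   0.03  2.21  3.58  0.2  -1.95]
1 rows of: -0.00 0.69 0.36 0.08 0.01 0.00
via [[660, 83, 283]]
```

View pics/c4.png

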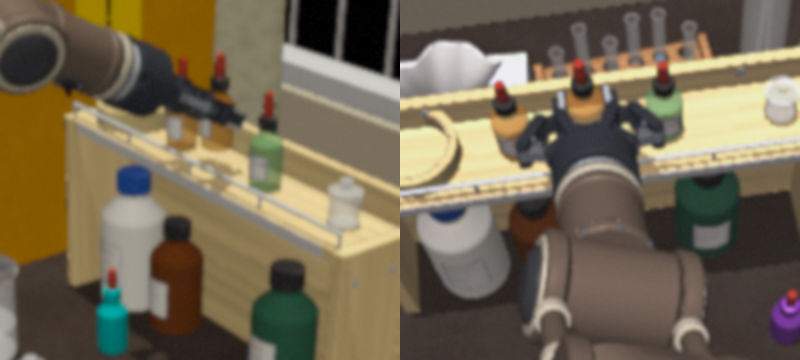

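```bash
python3 -m crank '0 0.3 0.16 0.04 0 0 0;0 0.3 0.16 0.04 0 0 0;0 0.1 0.05 0 0 0 0;0 0 0 0 0 0 0;0 0 0 0 0 0 0;0 0 0 0 0 0 0;0 0 0 0 0 0 0;0 0 0 0 0 0 0'; python3 - <<'E'
from k import *
from rig import *
print(get_state()["joint_positions"].round(2)); add()
plan((660,83,279),tool(27,0,-1))
E
```

```text
time: 12.4
tcp_pos: [658.5, 83.2, 285.7]
eef_rot: [0.602, -0.602, 0.371, -0.372]
ft_force: [0.6, -0.1, -1.8]
opening: 0.41
[ 0.1   0.07  2.23  3.47  0.27 -1.84]
1 rows of: 0.01 0.18 0.15 -0.06 0.02 -0.00
via [[660, 83, 279]]
```

```bash
python3 -m crank '0 0.09 0.05 0 0 0 0;0 0.09 0.05 0 0 0 0;0 0.06 0.03 0 0 0 0;0 0 0 0 0 0 0;0 0 0 0 0 0 0;0 0 0 0 0 0 0;0 0 0 0 0 0 0;0 0 0 0 0 0 0'
```

```text
time: 13.4
tcp_pos: [661.4, 83.2, 282.2]
eef_rot: [0.6, -0.6, 0.374, -0.375]
ft_force: [-0.3, -0.5, 2.3]
opening: 0.411
```

```bash
python3 -m crank '0 0.03 0.02 0 0 0 0.41;0 0 0 0 0 0 0.6;0 0 0 0 0 0 0.6;0 0 0 0 0 0 0.6;0 0 0 0 0 0 0.6;0 0 0 0 0 0 0.6;0 0 0 0 0 0 0.6;0 0 0 0 0 0 0.6'; python3 - <<'E'
from k import *
from rig import *
Z=tool(27,0,-1)
print(get_state()["joint_positions"].round(2))
s=plan((610,81,308),Z); s=plan((545,70,330),Z,s)
f=[grab_frame(n) for n in ("scene","top")]
a=f[0]["frame"][120:300,230:430,::-1];b=f[1]["frame"][120:300,170:370,::-1]
cv2.imwrite("pics/c5.png",np.hstack([cv2.resize(a,(400,360)),cv2.resize(b,(400,360))]))
E
```

```text
time: 14.4
tcp_pos: [660.4, 83.2, 278.6]
eef_rot: [0.601, -0.6, 0.373, -0.374]
ft_force: [-0.4, -0.0, -0.1]
opening: 0.601
[ 0.1   0.09  2.23  3.44  0.3  -1.81]
2 rows of: 0.04 -0.06 -0.97 -0.06 0.01 -0.00
via [[635, 82, 293], [610, 81, 308]]
3 rows of: 0.12 0.11 -0.75 0.00 0.00 0.00
via [[588, 77, 315], [567, 74, 323], [545, 70, 330]]
```

View pics/c5.png

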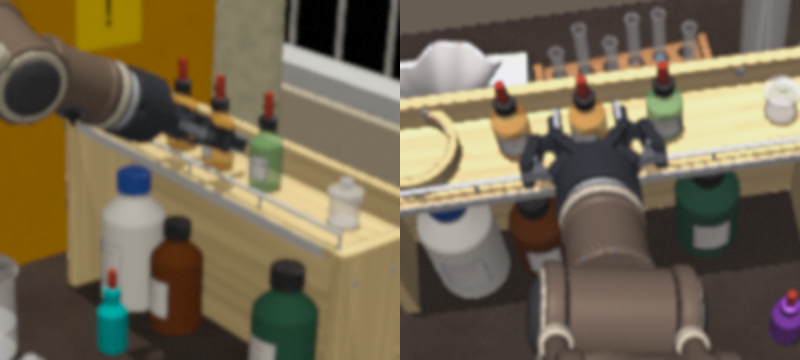

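```bash
python3 -m crank '0.04 -0.06 -0.97 -0.06 0.01 0 0.6;0.04 -0.06 -0.97 -0.06 0.01 0 0.6;0.12 0.11 -0.75 0 0 0 0.6;0.12 0.11 -0.75 0 0 0 0.6;0.12 0.11 -0.75 0 0 0 0.6;0 0 0 0 0 0 0.6;0 0 0 0 0 0 0.6;0 0 0 0 0 0 0.6'; python3 - <<'E'
from k import *
from rig import *
s=get_state();q=s["joint_positions"]; print(q.round(2)); add()
t=ik((470,-264,150),tool(110,-5,-1),[-.51,.4,1.8,-.16,1.1,1.24])
for n in (3,4): print(n); chain(q,[q+(t-q)*k/n for k in range(1,n+1)])
E
```

```text
time: 15.5
tcp_pos: [543.4, 69.7, 331.6]
eef_rot: [-0.602, 0.603, -0.37, 0.37]
ft_force: [-0.1, 0.2, -0.6]
opening: 0.597
[ 0.09 -0.3   2.43  3.91  0.12 -2.3 ]
ik [-0.51  0.45  1.7  -0.15  1.31  1.2 ] err [-0.  0.  0. -0. -0. -0.]
3
8 rows of: 0.14 -0.65 0.44 0.44 -0.19 -0.12
via [[564, 65, 343], [604, 58, 369], [642, 53, 398], [677, 50, 431]]
8 rows of: -0.03 0.60 0.17 -0.69 -0.66 0.18
via [[696, 49, 430], [698, 51, 392], [693, 54, 355], [683, 56, 319]]
8 rows of: 1.27 1.32 -0.08 -1.41 0.61 0.77
via [[671, 20, 262], [639, -61, 195], [583, -145, 153], [510, -226, 143]]
4
8 rows of: 0.17 -0.57 0.34 0.39 -0.04 -0.09
via [[560, 64, 342], [593, 55, 366], [623, 46, 392], [652, 37, 420]]
8 rows of: -0.15 0.05 0.26 -0.10 -0.55 0.03
via [[673, 38, 432], [686, 48, 426], [698, 60, 420], [708, 74, 413]]
8 rows of: 0.22 0.81 -0.02 -0.88 -0.28 0.32
via [[710, 73, 386], [698, 57, 340], [678, 39, 297], [651, 20, 258]]
8 rows of: 1.09 0.96 -0.06 -1.03 0.58 0.69
via [[627, -23, 214], [596, -93, 172], [552, -164, 148], [499, -232, 144]]
```

```bash
python3 - <<'E'
from k import *
from rig import *
q=get_state()["joint_positions"]
t=ik((470,-264,150),tool(110,-5,-1),[-.51,.4,1.8,-.16,1.1,1.24],0)
A=np.array([-.15,-.35,2.43,2.6,.25,-1.1]);B=np.array([-.4,-.15,2.25,1.1,.5,.2]);C=(B+t)/2
chain(q,[A,B,C,t])
E
```

```text
8 rows of: 0.30 -0.27 -0.02 0.22 0.02 -0.02
via [[546, 61, 339], [552, 42, 354], [557, 24, 370], [561, 6, 386]]
8 rows of: 0.24 0.30 0.20 -0.49 -0.21 -0.01
via [[566, -10, 383], [571, -25, 362], [575, -39, 341], [577, -53, 318]]
8 rows of: 0.23 0.33 0.23 -0.68 -0.19 0.08
via [[578, -66, 295], [576, -78, 270], [570, -90, 246], [562, -101, 222]]
8 rows of: 0.68 0.40 0.15 -0.82 0.27 0.33
via [[550, -126, 198], [533, -166, 177], [510, -205, 161], [484, -245, 152]]
```

```bash
python3 -m crank '0.3 -0.27 -0.02 0.22 0.02 -0.02 0.6;0.3 -0.27 -0.02 0.22 0.02 -0.02 0.6;0.3 -0.27 -0.02 0.22 0.02 -0.02 0.6;0.3 -0.27 -0.02 0.22 0.02 -0.02 0.6;0.3 -0.27 -0.02 0.22 0.02 -0.02 0.6;0.3 -0.27 -0.02 0.22 0.02 -0.02 0.6;0.3 -0.27 -0.02 0.22 0.02 -0.02 0.6;0.3 -0.27 -0.02 0.22 0.02 -0.02 0.6'; python3 -m crank '0.24 0.3 0.2 -0.49 -0.21 -0.01 0.6;0.24 0.3 0.2 -0.49 -0.21 -0.01 0.6;0.24 0.3 0.2 -0.49 -0.21 -0.01 0.6;0.24 0.3 0.2 -0.49 -0.21 -0.01 0.6;0.24 0.3 0.2 -0.49 -0.21 -0.01 0.6;0.24 0.3 0.2 -0.49 -0.21 -0.01 0.6;0.24 0.3 0.2 -0.49 -0.21 -0.01 0.6;0.24 0.3 0.2 -0.49 -0.21 -0.01 0.6'; python3 - <<'E'
from k import *
from rig import *
q=get_state()["joint_positions"];print(q.round(2))
t=ik((470,-264,150),tool(110,-5,-1),[-.51,.4,1.8,-.16,1.1,1.24],0)
chain(q,[(q+t)/2,t])
E
```

```text
time: 16.5
tcp_pos: [568.2, -2.5, 390.7]
eef_rot: [0.572, -0.566, 0.427, -0.413]
ft_force: [0.8, 0.6, -0.5]
opening: 0.599
time: 17.5
tcp_pos: [584.7, -58.2, 300.6]
eef_rot: [0.68, -0.599, 0.255, -0.337]
ft_force: [-0.1, 0.2, -0.1]
opening: 0.602
[-0.39 -0.12  2.23  1.09  0.5   0.2 ]
8 rows of: 0.23 0.33 0.22 -0.67 -0.18 0.09
via [[584, -65, 288], [581, -77, 264], [575, -89, 240], [565, -101, 217]]
8 rows of: 0.67 0.42 0.13 -0.81 0.27 0.33
via [[552, -126, 194], [534, -166, 174], [511, -206, 159], [484, -245, 151]]
```

```bash
python3 -m crank '0.23 0.33 0.22 -0.67 -0.18 0.09 0.6;0.23 0.33 0.22 -0.67 -0.18 0.09 0.6;0.23 0.33 0.22 -0.67 -0.18 0.09 0.6;0.23 0.33 0.22 -0.67 -0.18 0.09 0.6;0.23 0.33 0.22 -0.67 -0.18 0.09 0.6;0.23 0.33 0.22 -0.67 -0.18 0.09 0.6;0.23 0.33 0.22 -0.67 -0.18 0.09 0.6;0.23 0.33 0.22 -0.67 -0.18 0.09 0.6'; python3 -m crank '0.67 0.42 0.13 -0.81 0.27 0.33 1;0.67 0.42 0.13 -0.81 0.27 0.33 1;0.67 0.42 0.13 -0.81 0.27 0.33 1;0.67 0.42 0.13 -0.81 0.27 0.33 1;0.67 0.42 0.13 -0.81 0.27 0.33 1;0.67 0.42 0.13 -0.81 0.27 0.33 1;0.67 0.42 0.13 -0.81 0.27 0.33 1;0.67 0.42 0.13 -0.81 0.27 0.33 1'; python3 - <<'E'
from k import *
from rig import *
s=get_state();q=s["joint_positions"];print(q.round(2)); add()
f=grab_frame("wrist"); cv2.imwrite("pics/w4.png",f["frame"][:,:,::-1]); np.savez("pics/w4.npz",**f)
f=grab_frame("top"); cv2.imwrite("pics/top4.png",f["frame"][:,:,::-1]); np.savez("pics/top4.npz",**f)
plan((470,-264,100),tool(110,-5,-1))
E
```

```text
time: 18.5
tcp_pos: [559.2, -110.4, 195.4]
eef_rot: [0.74, -0.646, 0.01, -0.185]
ft_force: [-0.0, 0.3, 1.5]
opening: 0.599
time: 19.5
tcp_pos: [463.3, -274.5, 135.0]
eef_rot: [-0.66, 0.721, 0.153, -0.146]
ft_force: [0.5, 0.4, -0.3]
opening: 0.996
[-0.52  0.51  1.66 -0.18  1.36  1.22]
1 rows of: -0.38 -0.64 0.95 0.75 -0.07 -0.03
via [[470, -264, 100]]
```

View pics/w4.png

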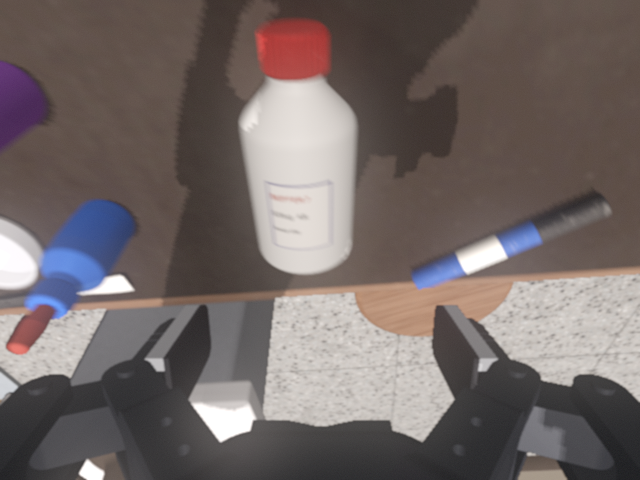

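```bash
python3 - <<'E'
from k import *
np.set_printoptions(suppress=True,precision=0)
img=cv2.imread("pics/w4.png")
for n,p in [("sh l",(242,128)),("sh r",(357,128)),("ft l",(259,240)),("ft r",(353,240)),("cap top",(296,25)),("foot bottom",(304,272))]: print(n,onz("w4",p,29.5))
for off in (0,60):
  g=np.array([470,-265+0,32.+off]); pos=g-3*tool(110,-5,-1).apply([0,0,1]); 
  plan(pos,tool(110,-5,-1))
E
```

```text
sh l [ 499. -237.   30.]
sh r [ 494. -296.   30.]
ft l [ 423. -231.   30.]
ft r [ 418. -291.   30.]
cap top [ 543. -271.   30.]
foot bottom [ 392. -256.   30.]
4 rows of: -0.09 -0.37 0.74 0.19 -0.02 -0.01
via [[465, -272, 109], [466, -270, 84], [468, -267, 60], [471, -265, 35]]
2 rows of: -0.17 -0.36 0.56 0.38 -0.03 -0.01
via [[467, -270, 114], [471, -265, 95]]
```

```bash
python3 -m crank '-0.17 -0.36 0.56 0.38 -0.03 0 1;-0.17 -0.36 0.56 0.38 -0.03 0 1;0 0 0 0 0 0 1;0 -0.34 0.94 0 0 0 1;0 -0.34 0.94 0 0 0 1;0 0 0 0 0 0 1;0 0 0 0 0 0 1;0 0 0 0 0 0 1'; python3 - <<'E'
from k import *
from rig import *
s=get_state();print(s["joint_positions"].round(2)); add()
plan((471,-264.5,34),tool(110,-5,-1))
E
```

```text
time: 20.6
tcp_pos: [477.0, -265.7, 35.9]
eef_rot: [-0.665, 0.727, 0.124, -0.115]
ft_force: [0.4, 0.0, -0.6]
opening: 1.0
[-0.51  0.62  1.71 -0.15  1.12  1.24]
1 rows of: -0.02 0.17 0.13 -0.10 -0.01 -0.02
via [[471, -264, 34]]
```

```bash
python3 -m crank '-0.02 0.17 0.13 -0.1 -0.01 -0.02 1;0 0 0 0 0 0 0;0 0 0 0 0 0 0;0 0 0 0 0 0 0;0 0 0 0 0 0 0;0 0 0 0 0 0 0;0 0 0 0 0 0 0;0 0 0 0 0 0 0' 70; python3 - <<'E'
from k import *
from rig import *
s=get_state();q=s["joint_positions"];print(q.round(2)); R=Ro.from_quat(s["eef_rot"]); p=s["tcp_pos"]
ax=np.array([np.cos(np.radians(-4.1)),np.sin(np.radians(-4.1)),0]); foot=np.array([418,-261,29.5])
print("tool frame: axis",R.inv().apply(ax).round(3),"foot",R.inv().apply(foot-p).round(1))
plan(p+[0,0,150],R)
# candidate flipped target, upright-ish over the bench in front of gap
t=ik((560,58,200),tool(45,0,-1),[.02,.3,2.4,3.1,.6,-1.6])
t2=ik((600,58,90),tool(45,0,-1),[.02,.5,2.4,3.1,.6,-1.6])
t3=ik((640,58,55),tool(45,0,-1),[.02,.5,2.4,3.1,.6,-1.6])
E
```

```text
time: 21.6
tcp_pos: [472.7, -265.5, 36.6]
eef_rot: [-0.665, 0.727, 0.126, -0.117]
ft_force: [-0.4, 0.3, -0.0]
opening: 0.671
[-0.51  0.62  1.72 -0.16  1.12  1.24]
tool frame: axis [-0.016 -0.941 -0.338] foot [ 0.3 49.2 25.2]
5 rows of: 0.00 0.34 -0.94 0.00 0.00 0.00
via [[473, -266, 67], [473, -266, 97], [473, -266, 127], [473, -266, 157], [473, -266, 187]]
ik [ 0.06 -0.01  2.35  4.33  0.06 -2.72] err [-0.     0.002 -0.006 -0.033 -0.015 -0.   ]
ik [ 0.04  0.33  2.28  3.25  0.25 -1.65] err [-0. -0. -0.  0.  0.  0.]
ik [ 0.03  0.47  2.18  3.22  0.29 -1.63] err [-0. -0. -0.  0.  0. -0.]
```

```bash
python3 -m crank '0 0.34 -0.94 0 0 0 0;0 0.34 -0.94 0 0 0 0;0 0.34 -0.94 0 0 0 0;0 0.34 -0.94 0 0 0 0;0 0.34 -0.94 0 0 0 0;0 0.34 -0.94 0 0 0 0;0 0 0 0 0 0 0;0 0 0 0 0 0 0'; cat >> k.py <<'E'
FOOT=np.array([0.3,49.2,25.2]); AX=np.array([-.016,-.941,-.338])
def bot(p,R):
    f=p+R.apply(FOOT); a=R.apply(AX); return f,f+126*a,np.degrees(np.arccos(a[2]))
def chk(q0,qs,n=8):
    a=fk(q0)
    for q in qs:
        b=fk(q); plan(b[0],b[1],a,n)
        w=(a[1].inv()*b[1]).as_rotvec()
        for k in (0,.5,1):
            c=fk(q0+(q-q0)*k); f,cp,t=bot(*c); print("   foot",f.round().astype(int),"cap",cp.round().astype(int),"tilt %.0f"%t)
        q0=q;a=b
E
python3 - <<'E'
from k import *
from rig import *
s=get_state();q=s["joint_positions"];print(q.round(2)); add()
t=ik((560,60,130),tool(33,0,-1),[.02,.3,2.4,3.1,.6,-1.6])
A=np.array([-.5,.05,2.2,.7,.6,.6]);B=np.array([-.3,-.05,2.4,1.9,.5,-.4]); C=np.array([-.1,.0,2.5,2.7,.5,-1.2])
chk(q,[A,B,C,t])
E
```

```text
time: 22.6
tcp_pos: [467.3, -262.1, 212.4]
eef_rot: [-0.665, 0.726, 0.132, -0.118]
ft_force: [1.3, -0.1, -3.0]
opening: 0.673
[-0.52  0.38  1.67 -0.14  1.43  1.19]
ik [ 0.05  0.25  2.44  3.23  0.55 -1.61] err [-0. -0.  0.  0.  0.  0.]
8 rows of: -0.61 -0.22 0.18 1.09 -0.22 -0.08
via [[473, -244, 205], [487, -208, 194], [503, -172, 186], [520, -135, 184]]
   foot [ 413 -258  206] cap [ 538 -267  205] tilt 91
   foot [ 466 -152  150] cap [ 579 -158  206] tilt 64
   foot [ 499 -109  138] cap [ 580 -124  233] tilt 41
8 rows of: -0.57 -0.25 0.01 0.59 -0.17 -0.05
via [[536, -101, 191], [548, -69, 205], [559, -37, 222], [567, -6, 240]]
   foot [ 499 -109  138] cap [ 580 -124  233] tilt 41
   foot [544 -18 168] cap [599 -38 280] tilt 27
   foot [564  22 196] cap [592  -2 317] tilt 17
8 rows of: -0.15 0.16 0.02 0.11 0.12 -0.17
via [[567, 15, 247], [562, 25, 240], [558, 35, 233], [553, 44, 226]]
   foot [564  22 196] cap [592  -2 317] tilt 17
   foot [565  46 187] cap [584  29 311] tilt 12
   foot [551  53 166] cap [567  47 291] tilt 7
8 rows of: -0.03 0.31 0.22 -0.14 0.15 -0.02
via [[553, 51, 210], [556, 54, 187], [558, 57, 165], [559, 59, 142]]
   foot [551  53 166] cap [567  47 291] tilt 7
   foot [558  59 125] cap [579  56 249] tilt 10
   foot [554  60  75] cap [583  62 198] tilt 13
```

```bash
python3 - <<'E'
from k import *
from rig import *
s=get_state();q=s["joint_positions"]
t=ik((558,60,130),tool(33,0,-1),[.02,.3,2.4,3.1,.6,-1.6],0)
A=np.array([-.55,0.0,2.15,.5,.75,.7]);B=np.array([-.3,-.2,2.42,1.9,.5,-.4]); C=np.array([-.1,-.05,2.54,2.7,.5,-1.2])
chk(q,[A,B,C,t])
E
```

```text
8 rows of: -0.50 -0.13 0.04 0.97 -0.17 -0.13
via [[472, -248, 210], [481, -218, 207], [491, -189, 207], [499, -159, 209]]
   foot [ 413 -258  206] cap [ 538 -267  205] tilt 91
   foot [ 443 -181  173] cap [ 559 -185  221] tilt 68
   foot [ 469 -140  168] cap [ 559 -148  256] tilt 46
8 rows of: -0.70 -0.46 -0.05 0.87 -0.15 -0.06
via [[515, -124, 221], [535, -85, 245], [550, -46, 272], [561, -8, 303]]
   foot [ 469 -140  168] cap [ 559 -148  256] tilt 46
   foot [544 -20 219] cap [593 -34 334] tilt 24
   foot [565  21 265] cap [578   2 389] tilt 11
8 rows of: -0.13 0.41 0.07 -0.02 0.11 -0.10
via [[560, 17, 308], [552, 27, 285], [545, 37, 262], [537, 47, 238]]
   foot [565  21 265] cap [578   2 389] tilt 11
   foot [558  48 224] cap [569  33 349] tilt 8
   foot [534  55 171] cap [548  49 296] tilt 7
8 rows of: -0.01 0.30 0.29 -0.15 0.15 -0.02
via [[537, 53, 215], [544, 56, 191], [550, 58, 167], [555, 59, 142]]
   foot [534  55 171] cap [548  49 296] tilt 7
   foot [549  59 128] cap [569  56 253] tilt 9
   foot [552  60  75] cap [581  62 198] tilt 13
```

```bash
python3 -m crank '-0.5 -0.13 0.04 0.97 -0.17 -0.13 0;-0.5 -0.13 0.04 0.97 -0.17 -0.13 0;-0.5 -0.13 0.04 0.97 -0.17 -0.13 0;-0.5 -0.13 0.04 0.97 -0.17 -0.13 0;-0.5 -0.13 0.04 0.97 -0.17 -0.13 0;-0.5 -0.13 0.04 0.97 -0.17 -0.13 0;-0.5 -0.13 0.04 0.97 -0.17 -0.13 0;-0.5 -0.13 0.04 0.97 -0.17 -0.13 0'; python3 - <<'E'
from k import *
from rig import *
s=get_state();q=s["joint_positions"];print(q.round(2))
t=ik((558,60,130),tool(33,0,-1),[.02,.3,2.4,3.1,.6,-1.6],0)
B=np.array([-.3,-.22,2.48,1.9,.5,-.4]); C=np.array([-.1,-.05,2.54,2.7,.5,-1.2])
chk(q,[(q+B)/2,B,C])
E
```

```text
time: 23.6
tcp_pos: [493.1, -134.9, 192.3]
eef_rot: [-0.685, 0.694, -0.093, 0.2]
ft_force: [0.5, 0.1, -4.0]
opening: 0.671
[-0.55  0.01  2.18  0.53  0.73  0.67]
8 rows of: -0.50 -0.27 0.01 0.47 -0.19 -0.10
via [[500, -120, 198], [514, -92, 210], [525, -63, 224], [535, -35, 240]]
   foot [ 458 -129  150] cap [ 549 -139  236] tilt 47
   foot [496 -61 171] cap [568 -73 273] tilt 36
   foot [522 -12 197] cap [574 -27 311] tilt 26
8 rows of: -0.20 -0.13 -0.07 0.36 0.06 -0.00
via [[539, -16, 254], [539, -6, 265], [538, 5, 276], [537, 15, 287]]
   foot [522 -12 197] cap [574 -27 311] tilt 26
   foot [536  18 222] cap [569  -1 342] tilt 18
   foot [536  30 238] cap [554  10 361] tilt 12
8 rows of: -0.09 0.26 0.13 0.02 0.11 -0.12
via [[536, 24, 284], [535, 32, 268], [534, 40, 252], [533, 48, 235]]
   foot [536  30 238] cap [554  10 361] tilt 12
   foot [542  51 211] cap [555  35 336] tilt 9
   foot [534  55 171] cap [548  49 296] tilt 7
```

```bash
python3 -m crank '-0.5 -0.27 0.01 0.47 -0.19 -0.1 0;-0.5 -0.27 0.01 0.47 -0.19 -0.1 0;-0.5 -0.27 0.01 0.47 -0.19 -0.1 0;-0.5 -0.27 0.01 0.47 -0.19 -0.1 0;-0.5 -0.27 0.01 0.47 -0.19 -0.1 0;-0.5 -0.27 0.01 0.47 -0.19 -0.1 0;-0.5 -0.27 0.01 0.47 -0.19 -0.1 0;-0.5 -0.27 0.01 0.47 -0.19 -0.1 0'; python3 -m crank '-0.2 -0.13 -0.07 0.36 0.06 0 0;-0.2 -0.13 -0.07 0.36 0.06 0 0;-0.2 -0.13 -0.07 0.36 0.06 0 0;-0.2 -0.13 -0.07 0.36 0.06 0 0;-0.2 -0.13 -0.07 0.36 0.06 0 0;-0.2 -0.13 -0.07 0.36 0.06 0 0;-0.2 -0.13 -0.07 0.36 0.06 0 0;-0.2 -0.13 -0.07 0.36 0.06 0 0'; python3 - <<'E'
from k import *
from rig import *
s=get_state();q=s["joint_positions"];print(q.round(2),[v.round() for v in bot(s["tcp_pos"],Ro.from_quat(s["eef_rot"]))])
t=ik((560,60,130),tool(33,0,-1),[.02,.3,2.4,3.1,.6,-1.6],0)
C=np.array([-.1,-.05,2.54,2.7,.5,-1.2])
chk(q,[C,t])
E
```

```text
time: 24.6
tcp_pos: [521.8, -9.3, 227.0]
eef_rot: [0.67, -0.624, 0.159, -0.369]
ft_force: [-0.0, 0.4, -3.6]
opening: 0.671
time: 25.6
tcp_pos: [506.3, 33.9, 248.9]
eef_rot: [-0.611, 0.612, -0.252, 0.434]
ft_force: [0.0, 1.1, -3.1]
opening: 0.669
[-0.29 -0.2   2.54  1.9   0.5  -0.41] [array([502.,  45., 195.]), array([528.,  23., 316.]), np.float64(16.0)]
8 rows of: -0.04 0.03 0.15 0.11 0.13 -0.15
via [[509, 36, 246], [516, 41, 240], [523, 45, 235], [529, 49, 229]]
   foot [502  45 195] cap [528  23 316] tilt 16
   foot [524  57 190] cap [541  41 314] tilt 11
   foot [534  55 171] cap [548  49 296] tilt 7
8 rows of: -0.01 0.30 0.30 -0.15 0.15 -0.02
via [[537, 53, 215], [544, 56, 191], [551, 58, 167], [557, 59, 142]]
   foot [534  55 171] cap [548  49 296] tilt 7
   foot [550  59 129] cap [570  56 253] tilt 9
   foot [554  60  75] cap [583  62 198] tilt 13
```

```bash
python3 - <<'E'
from k import *
from rig import *
s=get_state();q=s["joint_positions"]
t=ik((555,61,110),tool(33,0,-1),[.02,.3,2.4,3.1,.6,-1.6])
chk(q,[t])
E
```

```text
ik [ 0.06  0.31  2.45  3.22  0.61 -1.61] err [-0.  0. -0.  0.  0. -0.]
8 rows of: -0.02 0.39 0.49 -0.04 0.28 -0.16
via [[512, 39, 232], [525, 48, 198], [537, 55, 163], [549, 60, 128]]
   foot [502  45 195] cap [528  23 316] tilt 16
   foot [548  75 150] cap [568  56 273] tilt 13
   foot [549  61  55] cap [578  63 178] tilt 13
```

```bash
python3 -m crank '-0.02 0.39 0.49 -0.04 0.28 -0.16 0;-0.02 0.39 0.49 -0.04 0.28 -0.16 0;-0.02 0.39 0.49 -0.04 0.28 -0.16 0;-0.02 0.39 0.49 -0.04 0.28 -0.16 0;-0.02 0.39 0.49 -0.04 0.28 -0.16 0;-0.02 0.39 0.49 -0.04 0.28 -0.16 0;-0.02 0.39 0.49 -0.04 0.28 -0.16 0;-0.02 0.39 0.49 -0.04 0.28 -0.16 0'; python3 - <<'E'
from k import *
from rig import *
s=get_state();print(s["joint_positions"].round(2),[v.round() for v in bot(s["tcp_pos"],Ro.from_quat(s["eef_rot"]))]); add()
for n in ("scene","top"):
  f=grab_frame(n); cv2.imwrite(f"pics/{n}5.png",f["frame"][:,:,::-1]); np.savez(f"pics/{n}5.npz",**f)
a=cv2.imread("pics/scene5.png")[130:370,190:450]; cv2.imwrite("pics/c6.png",cv2.resize(a,None,fx=2.3,fy=2.3))
# entry goal: tilt 30, low edge 6 mm above bench, cap rim near the board
R=tool(50,0,-1); a=R.apply(AX); print("tilt",np.degrees(np.arccos(a[2])))
f=np.array([600,61,8+29.5*np.sqrt(1-a[2]**2)]); g=f-R.apply(FOOT); print(g,f,f+126*a)
ik(g,R,[.02,.5,2.4,3.1,.4,-1.6]); ik(g+[35,0,0],R,[.02,.5,2.4,3.1,.4,-1.6]); plan(g,R)
E
```

```text
time: 26.6
tcp_pos: [534.7, 58.7, 82.0]
eef_rot: [0.633, -0.629, 0.325, -0.313]
ft_force: [0.1, -0.1, -2.9]
opening: 0.67
[ 0.06  0.35  2.46  3.25  0.61 -1.63] [array([526.,  57.,  27.]), array([562.,  61., 148.]), np.float64(17.0)]
tilt 30.255611429115525
[621.49113884  61.3         73.79329838] [600.          61.          22.86382802] [663.45178672  63.016      131.70088449]
ik [ 0.04  0.38  2.19  3.35  0.13 -1.75] err [ 0.  0.  0. -0. -0.  0.]
ik [ 0.04  0.42  2.11  3.4   0.09 -1.8 ] err [-0. -0. -0.  0. -0.  0.]
3 rows of: -0.02 -0.59 0.79 -0.78 -0.04 0.04
via [[563, 60, 81], [592, 61, 78], [621, 61, 74]]
```

View pics/c6.png

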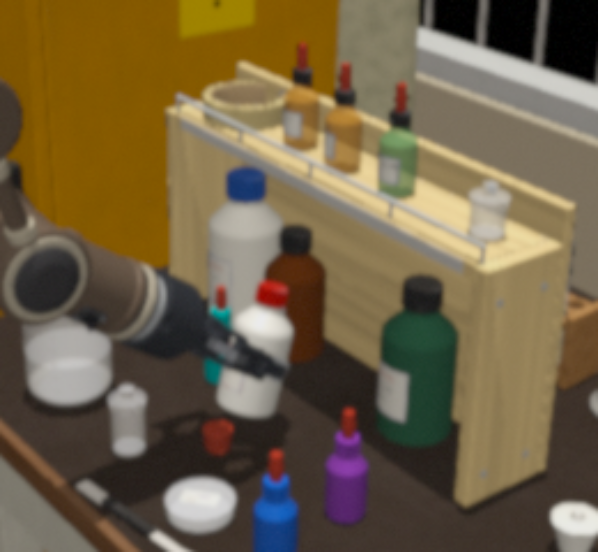

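```bash
python3 - <<'E'
from k import *
R=tool(46,0,-1); a=R.apply(AX); print("tilt",np.degrees(np.arccos(a[2])))
f=np.array([618,60.5,5+29.5*np.sqrt(1-a[2]**2)]); g=f-R.apply(FOOT); print(g,f,f+126*a, "front",f[0]+126*a[0]+13*a[2])
ik(g+[20,0,0],R,[.02,.5,2.4,3.1,.4,-1.6]); plan(g,R)
E
```

```text
tilt 26.258077512908535
[635.88612724  60.8         70.35580102] [618.          60.5         18.05124622] [673.70513209  62.516      131.04935399] front 685.3636670143577
ik [ 0.04  0.44  2.14  3.27  0.21 -1.67] err [-0. -0. -0.  0.  0.  0.]
3 rows of: -0.02 -0.64 0.95 -0.55 -0.04 0.04
via [[568, 60, 79], [602, 60, 76], [636, 61, 70]]
```

```bash
python3 -m crank '-0.01 -0.38 0.57 -0.33 -0.02 0.02 0;-0.01 -0.38 0.57 -0.33 -0.02 0.02 0;-0.01 -0.38 0.57 -0.33 -0.02 0.02 0;-0.01 -0.38 0.57 -0.33 -0.02 0.02 0;-0.01 -0.38 0.57 -0.33 -0.02 0.02 0;0 0 0 0 0 0 0;0 0 0 0 0 0 0;0 0 0 0 0 0 0'; python3 - <<'E'
from k import *
from rig import *
s=get_state();R=Ro.from_quat(s["eef_rot"]);b=bot(s["tcp_pos"],R);print(s["joint_positions"].round(2),[v.round() for v in b]); add()
print("lowest",b[0][2]-29.5*np.sin(np.radians(b[2])), "front",b[1][0]+13*np.cos(np.radians(b[2])))
R=tool(46,0,-1);a=R.apply(AX); f=np.array([633,60.5,3+29.5*np.sqrt(1-a[2]**2)]); plan(f-R.apply(FOOT),R)
E
```

```text
time: 27.7
tcp_pos: [628.0, 59.0, 62.5]
eef_rot: [0.659, -0.658, 0.257, -0.258]
ft_force: [0.8, 0.4, 0.1]
opening: 0.672
[ 0.04  0.42  2.19  3.25  0.22 -1.65] [array([609.,  59.,  11.]), array([667.,  61., 122.]), np.float64(28.0)]
lowest -3.038935515138803 front 678.6896082646988
1 rows of: -0.06 -0.69 0.37 0.22 0.01 0.01
via [[651, 61, 68]]
```

```bash
python3 -m crank '-0.03 -0.35 0.18 0.11 0 0 0;-0.03 -0.35 0.18 0.11 0 0 0;0 0 0 0 0 0 0;0 -0.1 0.09 0 0 0 0;0 0 0 0 0 0 0;0 -0.1 0.09 0 0 0 0;0 0 0 0 0 0 0;0 0 0 0 0 0 0'; python3 - <<'E'
from k import *
from rig import *
s=get_state();R=Ro.from_quat(s["eef_rot"]);b=bot(s["tcp_pos"],R);print(s["joint_positions"].round(2),[v.round() for v in b])
print("lowest",b[0][2]-29.5*np.sin(np.radians(b[2])), "front",b[1][0]+13*np.cos(np.radians(b[2])))
E
```

```text
time: 28.7
tcp_pos: [650.8, 61.3, 62.8]
eef_rot: [0.658, -0.657, 0.259, -0.26]
ft_force: [-5.3, -0.5, -0.0]
opening: 0.671
[ 0.04  0.45  2.15  3.26  0.21 -1.66] [array([632.,  61.,  11.]), array([690.,  63., 123.]), np.float64(27.0)]
lowest -2.6932143273878477 front 701.165610345425
```

```bash
python3 - <<'E'
from k import *
from rig import *
R=tool(20,0,-1); a=R.apply(AX); print("tilt",np.degrees(np.arccos(a[2])))
f=np.array([658,60.5,4]); g=f-R.apply(FOOT); ik(g,R,[.02,.6,2.3,3.1,.9,-1.6])
s=get_state(); p0,R0=s["tcp_pos"],Ro.from_quat(s["eef_rot"])
plan(g,R,None,8)
from scipy.spatial.transform import Rotation as Q
w=(R0.inv()*R).as_rotvec()/8; t=R0.inv().apply(g-p0); E=Ro.from_rotvec(w);A=sum((Ro.from_rotvec(w*i).as_matrix() for i in range(8)),np.zeros((3,3)));d=np.linalg.solve(A,t)
p,r=p0,R0
for i in range(8):
    p=p+r.apply(d); r=r*E; b=bot(p,r); t=np.radians(b[2]); print(b[0].round(),b[1].round(),"low %.1f front %.1f"%(b[0][2]-29.5*np.sin(t),b[1][0]+13*np.cos(t)))
E
```

```text
tilt 0.9805414646575401
ik [ 0.05  0.7   2.25  3.19  1.03 -1.58] err [-0. -0.  0.  0. -0.  0.]
8 rows of: 0.00 0.01 0.01 0.59 0.00 0.00
via [[651, 61, 62], [651, 61, 61], [651, 61, 60], [651, 61, 59]]
[635.  61.   9.] [686.  63. 125.] low -2.6 front 697.8
[638.  61.   8.] [682.  63. 126.] low -2.4 front 694.4
[641.  61.   7.] [678.  63. 127.] low -1.9 front 690.8
[645.  61.   6.] [674.  63. 128.] low -1.2 front 687.1
[648.  61.   5.] [671.  63. 129.] low -0.2 front 683.3
[651.  61.   5.] [667.  63. 130.] low 0.9 front 679.5
[655.  61.   4.] [663.  63. 130.] low 2.2 front 675.5
[658.  61.   4.] [659.  63. 130.] low 3.5 front 671.5
```

```bash
python3 -m crank '0 0 0 0.59 0 0 0;0 0 0 0.59 0 0 0;0 0 0 0.59 0 0 0;0 0 0 0.59 0 0 0;0 0 0 0.59 0 0 0;0 0 0 0.59 0 0 0;0 0 0 0.59 0 0 0;0 0 0 0.59 0 0 0'; python3 - <<'E'
from k import *
from rig import *
s=get_state();R=Ro.from_quat(s["eef_rot"]);b=bot(s["tcp_pos"],R);print(s["joint_positions"].round(2),[v.round(1) for v in b]); add()
R=tool(20,0,-1);plan(np.array([660,60.5,1.])-R.apply(FOOT),R)
E
```

```text
time: 29.7
tcp_pos: [656.8, 61.5, 67.1]
eef_rot: [0.575, -0.574, 0.412, -0.413]
ft_force: [-0.0, -0.9, -3.4]
opening: 0.672
[ 0.05  0.7   2.24  3.19  1.04 -1.58] [array([665. ,  61.3,  12.4]), array([662.5,  63.2, 138.4]), np.float64(1.5)]
1 rows of: 0.02 0.39 0.00 -0.25 0.02 -0.00
via [[653, 61, 56]]
```

```bash
python3 -m crank '0.02 0.15 0.03 -0.25 0 0 0;0 0.1 0 0 0 0 0;0 0.1 0 0 0 0 0;0 0 0 0 0 0 0;0 0 0 0 0 0 0;0 0 0 0 0 0 0;0 0 0 0 0 0 0;0 0 0 0 0 0 0'; python3 - <<'E'
from k import *
from rig import *
s=get_state();R=Ro.from_quat(s["eef_rot"]);b=bot(s["tcp_pos"],R);print([v.round(1) for v in b])
E
```

```text
time: 30.7
tcp_pos: [657.7, 61.0, 60.4]
eef_rot: [0.578, -0.578, 0.407, -0.408]
ft_force: [-0.6, -0.0, -1.1]
opening: 0.668
[array([664.8,  60.8,   5.6]), array([664.6,  62.7, 131.5]), np.float64(0.9)]
```

```bash
python3 -m crank '0 0.08 0.03 0 0 0 0;0 0.06 0.02 0 0 0 0;0 0 0 0 0 0 0;0 0 0 0 0 0 0;0 0 0 0 0 0 0.8;0 0 0 0 0 0 0.8;0 0 0 0 0 0 0.8;0 0 0 0 0 0 0.8'; python3 - <<'E'
from k import *
from rig import *
s=get_state();print(s["joint_positions"].round(2))
f=[grab_frame(n) for n in ("scene","wrist")]
np.savez("pics/scene7.npz",**f[0]);np.savez("pics/w7.npz",**f[1])
a=f[0]["frame"][130:340,220:420,::-1];b=f[1]["frame"][:,:,::-1]
cv2.imwrite("pics/c7.png",np.hstack([cv2.resize(a,(400,420)),cv2.resize(b,(400,300))[:300] if 0 else cv2.copyMakeBorder(cv2.resize(b,(400,300)),0,120,0,0,0)]))
E
```

```text
time: 31.7
tcp_pos: [660.3, 61.1, 60.6]
eef_rot: [0.576, -0.575, 0.41, -0.412]
ft_force: [0.2, 1.0, 0.2]
opening: 0.8
[ 0.04  0.71  2.23  3.19  1.04 -1.58]
```

View pics/c7.png

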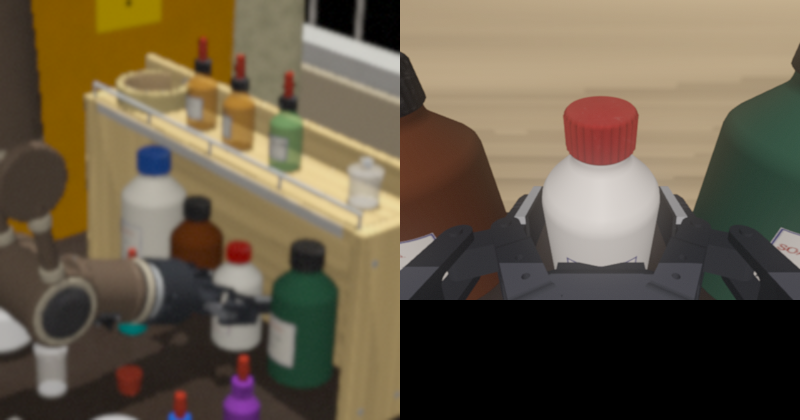

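```bash
python3 - <<'E'
from k import *
from rig import *
print("cap top wrist",onz("w7",(320,181),126))
# scene cap: mask red in region
im=np.load("pics/scene7.npz")["frame"].astype(int); m=(im[:,:,0]>150)&(im[:,:,1]<60)&(im[:,:,2]<60)
ys,xs=np.nonzero(m[235:275,325:355]); print("scene red",xs.min()+325,xs.max()+325,ys.min()+235,ys.max()+235)
c=((xs.min()+xs.max())/2+325, (ys.min()+ys.max())/2+235); print("scene cap mid",onz("scene7",c,115)); print(tri(("w7",(320,190)),("scene7",c)))
plan((560,58,110),tool(25,0,-1)); s=get_state(); R=Ro.from_quat(s["eef_rot"]); print("back 60:",R.inv().apply([-60,0,0])/30, "pitch",np.degrees(np.arcsin(-R.apply([0,0,1])[2])))
E
```

```text
cap top wrist [651.93293354  61.96762886 126.        ]Traceback (most recent call last):
  File "<stdin>", line 6, in <module>
    return umr_minimum(a, axis, None, out, keepdims, initial, where)
ValueError: zero-size array to reduction operation minimum which has no identity
```

```bash
python3 -m crank '0 0 -0.6 0 0 0 0.8;0 0 -0.6 0 0 0 0.8;0 0 -0.6 0 0 0 0.8;0 0 -0.6 0 0 0 0.8;0 0 0 0 0 0 0.6;0 0 0 0 0 0 0;0 0 0 0 0 0 0;0 0 0 0 0 0 0'; python3 - <<'E'
from k import *
from rig import *
s=get_state();print(s["joint_positions"].round(2))
R=tool(22,0,-1); z=R.apply([0,0,1])
tip=np.array([610,61,45]); g=plan(tip-22*z,R); print("10mm x:",R.inv().apply([10,0,0])/30)
f=grab_frame("wrist"); np.savez("pics/w8.npz",**f); f=grab_frame("scene"); np.savez("pics/scene8.npz",**f)
im=f["frame"].astype(int); m=(im[:,:,0]>120)&(im[:,:,1]<70)&(im[:,:,2]<70); ys,xs=np.nonzero(m[235:285,315:365]); print(xs.min()+315,xs.max()+315,ys.min()+235,ys.max()+235)
c=((xs.min()+xs.max())/2+315,(ys.min()+ys.max())/2+235); print("cap mid scene",onz("scene8",c,115))
E
```

```text
time: 32.8
tcp_pos: [590.8, 60.9, 85.7]
eef_rot: [0.575, -0.574, 0.411, -0.413]
ft_force: [0.1, -0.0, 0.5]
opening: 0.006
[ 0.05  0.62  2.39  3.2   1.11 -1.58]
2 rows of: -0.00 0.52 0.16 -0.28 0.01 -0.00
via [[590, 61, 69], [590, 61, 53]]
10mm x: [ 0.         -0.12486886  0.30906128]
333 345 251 261
cap mid scene [653.42294864  64.03638033 115.        ]
```

```bash
python3 -m crank '0 0.52 0.16 -0.28 0.01 0 0;0 0.52 0.16 -0.28 0.01 0 0;0 -0.06 0.15 0 0 0 0;0 -0.06 0.15 0 0 0 0;0 -0.06 0.15 0 0 0 0;0 0 0 0 0 0 0;0 0 0 0 0 0 0;0 0 0 0 0 0 0'; python3 - <<'E'
from k import *
from rig import *
f=grab_frame("scene"); im=f["frame"].astype(int); m=(im[:,:,0]>120)&(im[:,:,1]<70)&(im[:,:,2]<70); ys,xs=np.nonzero(m[235:285,315:365]); print(xs.min()+315,xs.max()+315,ys.min()+235,ys.max()+235)
R=Ro.from_quat(get_state()["eef_rot"]); print(R.inv().apply([10,0,0])/30,R.inv().apply([0,0,-10])/30)
E
```

```text
time: 33.9
tcp_pos: [604.3, 60.9, 49.6]
eef_rot: [-0.587, 0.587, -0.394, 0.394]
ft_force: [-0.6, 0.3, 0.1]
opening: 0.002
335 346 250 260
[-9.07851042e-05 -1.26472802e-01  3.08408387e-01] [1.34857810e-04 3.08408359e-01 1.26472830e-01]
```

```bash
python3 -m crank '0 -0.05 0.12 0 0 0 0;0 -0.05 0.12 0 0 0 0;0 -0.05 0.12 0 0 0 0;0 0 0 0 0 0 0;0 0 0 0 0 0 0;0 0 0 0 0 0 0;0 0 0 0 0 0 0;0 0 0 0 0 0 0'; python3 - <<'E'
from k import *
from rig import *
f=grab_frame("scene"); im=f["frame"].astype(int); m=(im[:,:,0]>120)&(im[:,:,1]<70)&(im[:,:,2]<70); ys,xs=np.nonzero(m[235:285,315:365]); print(xs.min()+315,xs.max()+315,ys.min()+235,ys.max()+235)
c=((xs.min()+xs.max())/2+315,(ys.min()+ys.max())/2+235); print("cap mid scene",onz(f,c,115))
E
```

```text
time: 34.95
tcp_pos: [616.1, 60.9, 49.6]
eef_rot: [-0.587, 0.588, -0.394, 0.394]
ft_force: [-1.5, 0.0, 0.1]
opening: 0.001
339 350 249 259
cap mid scene [670.56782476  64.36839514 115.        ]
```

```bash
python3 -m crank '0 -0.03 0.08 0 0 0 0;0 -0.02 0.05 0 0 0 0;0 0 0 0 0 0 0;0 0 0 0 0 0 0;0 0 -0.5 0 0 0 0;0 0 -0.7 0 0 0 0;0 0 -0.7 0 0 0 0;0 0 -0.7 0 0 0 0'; python3 - <<'E'
from k import *
from rig import *
s=get_state();print(s["joint_positions"].round(2))
plan((535,56,150),tool(25,0,-1),n=8)
fs=grab_frame("scene");ft=grab_frame("top")
im=fs["frame"].astype(int); m=(im[:,:,0]>120)&(im[:,:,1]<70)&(im[:,:,2]<70); ys,xs=np.nonzero(m[235:285,315:365]); c=((xs.min()+xs.max())/2+315,(ys.min()+ys.max())/2+235); print("cap mid scene",onz(fs,c,115))
a=fs["frame"][130:340,190:450,::-1];b=ft["frame"][130:340,130:390,::-1]
cv2.imwrite("pics/c9.png",np.hstack([cv2.resize(a,(400,323)),cv2.resize(b,(400,323))]))
E
```

```text
time: 36.0
tcp_pos: [546.7, 60.8, 81.4]
eef_rot: [-0.586, 0.587, -0.395, 0.395]
ft_force: [-0.6, 0.1, -0.7]
opening: -0.002
[ 0.06  0.57  2.47  3.21  1.08 -1.58]
8 rows of: 0.02 -0.24 -0.16 -0.06 -0.00 -0.00
via [[545, 60, 90], [542, 59, 107], [539, 58, 124], [536, 57, 141]]
cap mid scene [676.84196492  66.27833416 115.        ]
```

View pics/c9.png

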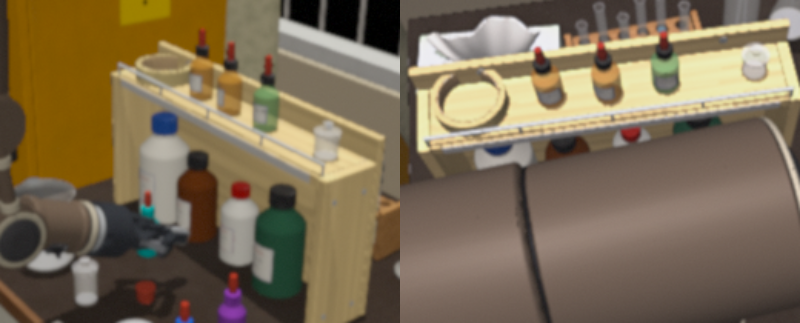

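```bash
python3 -m crank '0.02 -0.24 -0.16 -0.06 0 0 0;0.02 -0.24 -0.16 -0.06 0 0 0;0.02 -0.24 -0.16 -0.06 0 0 0;0.02 -0.24 -0.16 -0.06 0 0 0;0.02 -0.24 -0.16 -0.06 0 0 0;0 0 0 0 0 0 0;0 0 0 0 0 0 0;0 0 0 0 0 0 0'; python3 - <<'E'
from rig import *
print(get_state()["joint_vel"].round(3)); print(close_job())
E
```

```text
time: 37.1
tcp_pos: [540.4, 57.8, 125.7]
eef_rot: [-0.592, 0.593, -0.386, 0.386]
ft_force: [-0.2, -0.2, 0.5]
opening: 0.001
[-0.     0.006 -0.002 -0.001 -0.002  0.003]
the job is handed in; nothing more can be done
None
```

The job is handed in at 37.1 s on the robot's clock (limit 67 s). It reports no verdict, so what follows is from my own checks.

**Dropper bottle:** I set the amber dropper bottle on the deck midway between the other two and let go. The last pictures show it upright in line with them.

**Fallen bottle:** I gripped the white bottle and pressed its cap on the back board at about 27° of lean, with 5.3 N measured at the wrist. I then turned it upright on the bench in the gap, released it, and pushed it back with the shut fingers.

**Last checks:** The white bottle stands upright between the brown and green bottles. Its axis is about 30 to 37 mm from the board (limit 48 mm). The droppers and row bottles look unmoved in the last pictures. The arm was clear and nearly still, with no notable wrist force.

**Disagreements:**
- **Bottle position:** after release, my hand-held model put the bottle's axis at x ≈ 665 mm, but two cameras said about 652 mm. I trusted the cameras and made the final push.
- **Board position:** contact put the board face at about x = 701 mm and the images at about 706 mm. The bottle stays within the limit with either value.
- **Bench items:** I did not re-measure the small things on the bench at the end. The arm hid several of them in the last pictures, but I saw no unexpected contact force.

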